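Clear the rod inspection bench

TASK

Clear the inspection bench: pull the reject box's sliding cover fully open by its knob, drop every connecting rod that lies on the mat into the box, and then push the cover fully home. Also hang the two metal cups up by their handles on the stand, one on each hook, at any time, and let them stop swinging. Leave the piston, the oil bottle and the wrench where they are.

Things in the scene. Friction and masses are not known exactly. Their poses are not given: they have to be found in the camera images.
- box: fixed grey steel box, outside 170 (x) x 200 (y) x 95 mm high, walls 5 mm, open on top under a steel cover that slides to its front (-x, towards the robot). Origin: centre of its underside. Cover's top face: 101.5 mm above the bench. With the cover fully open the free mouth is box x -42 to +80 mm, y -95 to +95 mm, and the cover reaches to x -208 mm
- cover (a joint): how far the cover is pulled out towards the box's front (-x), m: 0 home (mouth shut), 0.125 fully open (hard stops). A spring detent pulls it to whichever end is nearer, strongest about 4 N, plus 2 N of friction; its small strut stands on the box's +y side, out to y 140 mm, lower than the cover's top
- knob (a point): middle of the upright round black knob on the cover: 34 mm diameter, 32 mm high, its top 16 mm above this point, its underside 16 mm above the cover. With the cover home it is at x -62 mm in the box's frame and 133 mm above the bench; it moves with the cover
- stand: fixed hook stand: base plate 100 (x) x 270 (y) x 12 mm, origin at the centre of its underside; two upright posts of 14 mm diameter, 220 mm high, at x +40 mm, y +78 and -78 mm, each with one hook. Its -x side faces roughly towards the robot
- hook_a (a point): middle of the hook at the stand's y +78 mm: a level 8 mm round bar at 190 mm above the bench, along the stand's x from the post (50 mm to +x of this point) to 40 mm to -x of it, where the tip turns up: the tip ends 46 mm to -x and its top is 16 mm above the bar's centre line. Axes as the stand's
- hook_b (a point): the same point on the other, identical hook, at the stand's y -78 mm
- cup_a: loose upright metal cup, 56 mm diameter, 90 mm high, 0.18 kg. Origin: centre of its underside, z up. A D-shaped handle of 8 mm bar on its +y side: level bars centred at z 18 and 80 mm, upright bar at y 66 mm; the loop's opening is y 28 to 62 mm, z 22 to 76 mm. Let go on a hook, it swings to hang under it, tilted about 60 degrees, and sways for up to 8 s
- cup_b: identical to cup_a: loose upright metal cup, 56 mm diameter, 90 mm high, 0.18 kg. Origin: centre of its underside, z up. A D-shaped handle of 8 mm bar on its +y side: level bars centred at z 18 and 80 mm, upright bar at y 66 mm; the loop's opening is y 28 to 62 mm, z 22 to 76 mm. Let go on a hook, it swings to hang under it, tilted about 60 degrees, and sways for up to 8 s
- cup_a_loop (a point): centre of the opening of cup_a's handle loop: 46 mm from the cup's axis along its +y, 49 mm above its underside
- cup_b_loop (a point): centre of the opening of cup_b's handle loop, likewise
- rod_1: loose steel connecting rod (reject), lying flat on the rubber mat, 140 mm long along x, 24 mm thick, about 0.35 kg; may be absent. Origin: underside height, middle of the shank; shank 20 mm wide (y), from z 3 to 21 mm, clear for gripping from x -24 to +24 mm; big-end ring 54 mm diameter centred at x -53 mm, small end 34 mm diameter centred at x +43 mm
- rod_2: loose steel connecting rod (reject), lying flat on the rubber mat, 140 mm long along x, 24 mm thick, about 0.35 kg; may be absent. Origin: underside height, middle of the shank; shank 20 mm wide (y), from z 3 to 21 mm, clear for gripping from x -24 to +24 mm; big-end ring 54 mm diameter centred at x -53 mm, small end 34 mm diameter centred at x +43 mm
- rod_3: loose steel connecting rod (reject), lying flat on the rubber mat, 140 mm long along x, 24 mm thick, about 0.35 kg; may be absent. Origin: underside height, middle of the shank; shank 20 mm wide (y), from z 3 to 21 mm, clear for gripping from x -24 to +24 mm; big-end ring 54 mm diameter centred at x -53 mm, small end 34 mm diameter centred at x +43 mm
- rod_4: loose steel connecting rod (reject), lying flat on the rubber mat, 140 mm long along x, 24 mm thick, about 0.35 kg; may be absent. Origin: underside height, middle of the shank; shank 20 mm wide (y), from z 3 to 21 mm, clear for gripping from x -24 to +24 mm; big-end ring 54 mm diameter centred at x -53 mm, small end 34 mm diameter centred at x +43 mm
- piston: loose bystander; leave it alone. Aluminium piston 76 mm in diameter, 66 mm high; origin: centre of its underside
- oiler: loose bystander; leave it alone. White plastic oil bottle 60 mm in diameter, 110 mm high; origin: centre of its underside
- wrench: loose bystander; leave it alone. Steel wrench 160 mm long, lying flat in front of the box, under the path of the cover; origin: on the underside at its middle

How it is judged:
On the way, in this order (a step that is already met when the one before it is completed fails the run):
1. the cover is pulled fully open (value of joint cover above 0.115 m), for 0.2 s.
2. all rods lie in the box (x of rod_1 in the frame of box between -0.08 and 0.08 m and y of rod_1 in the frame of box between -0.095 and 0.095 m and z of rod_1 in the frame of box between -0.01 and 0.085 m and linear speed of each of rod_1, rod_2, rod_3, rod_4 below 0.05 m/s and x of rod_2 in the frame of box between -0.08 and 0.08 m and y of rod_2 in the frame of box between -0.095 and 0.095 m and z of rod_2 in the frame of box between -0.01 and 0.085 m and x of rod_3 in the frame of box between -0.08 and 0.08 m and y of rod_3 in the frame of box between -0.095 and 0.095 m and z of rod_3 in the frame of box between -0.01 and 0.085 m and x of rod_4 in the frame of box between -0.08 and 0.08 m and y of rod_4 in the frame of box between -0.095 and 0.095 m and z of rod_4 in the frame of box between -0.01 and 0.085 m), for 0.3 s.
3. the cover is pushed home (value of joint cover below 0.008 m), for 0.2 s.
At the end, for the whole second after the job is handed in: the cover is home (within 8 mm), every rod present lies at rest in the box, and each cup hangs by its handle on a hook of its own (loop centre within 35 mm sideways of the hook and at most 50 mm below it), borne by it and swinging no faster than 0.25 m/s (all of step 2 and value of joint cover below 0.008 m and ((x of cup_a_loop in the frame of hook_a between -0.05 and 0.055 m and y of cup_a_loop in the frame of hook_a between -0.035 and 0.035 m and z of cup_a_loop in the frame of hook_a between -0.05 and 0.005 m and contact force between each of cup_a, cup_b and stand above 0.1 N and linear speed of each of cup_a, cup_b below 0.25 m/s and x of cup_b_loop in the frame of hook_b between -0.05 and 0.055 m and y of cup_b_loop in the frame of hook_b between -0.035 and 0.035 m and z of cup_b_loop in the frame of hook_b between -0.05 and 0.005 m) or (x of cup_a_loop in the frame of hook_b between -0.05 and 0.055 m and y of cup_a_loop in the frame of hook_b between -0.035 and 0.035 m and z of cup_a_loop in the frame of hook_b between -0.05 and 0.005 m and contact force between each of cup_a, cup_b and stand above 0.1 N and linear speed of each of cup_a, cup_b below 0.25 m/s and x of cup_b_loop in the frame of hook_a between -0.05 and 0.055 m and y of cup_b_loop in the frame of hook_a between -0.035 and 0.035 m and z of cup_b_loop in the frame of hook_a between -0.05 and 0.005 m))); the robot touches nothing.
It fails at once if the piston is shifted more than 40 mm (distance of piston from where it was at the start of the episode above 0.04 m).
It fails at once if the oil bottle is shifted more than 40 mm (distance of oiler from where it was at the start of the episode above 0.04 m).
It fails at once if the wrench is shifted more than 40 mm (distance of wrench from where it was at the start of the episode above 0.04 m).
Of rod_1, rod_2, rod_3, rod_4 only 3 to 4 are there at a start; the rules pass over those that are not, and their reading is None.
At some moment in a run one of rod_1, rod_2, rod_3, rod_4 may be knocked a few centimetres aside while the robot is not near it.
It also fails if it takes over 210 s, if anything falls off the work surface, if the arm or the gripper's body presses on something with over 40 N, if the wrist force passes 120 N, or if a joint passes its speed limit or range.

ROBOT

A 7-joint arm with a two-finger parallel gripper is mounted at the origin on the work surface. World frame = base frame: x ahead of the robot, y to its left, z up, the work surface at z = 0. Lengths are in m, angles in rad, forces in N, time in s.
With the tool pointing down it reaches from about 0.375 to 0.925 m from the base axis. Payload 3.1 kg.
Tool frame: the origin (TCP) lies at the very end of the fingers, on their centre line; the grasp point (between the pads) lies 19 mm behind it; z points along the fingers, y is the direction in which the jaws open and shut (so a half turn about z gives the same grasp; the last joint's range is limited). The gripper opens to 85 mm and grips with 20 to 120 N. Pads are 22 mm wide; open, the fingers measure 114 mm over their backs; the gripper's body (76 mm by 85 mm) begins 54 mm behind the grasp point. The pads swing forward as they close: fully open they stand 13 mm farther back than shut.
Start: joints at [1.079, 0.383, 0.044, 1.598, -0.018, 1.161, -0.05], TCP at [0.249, -0.6, 0.231] pointing down, gripper open.
Joint ranges: [-2.61, 2.61], [-0.41, 2.15], [-1.48, 1.57], [0, 2.5], [-1.57, 4.71], [0.05, 1.97], [-2.85, 2.85]. Speed limits (rad/s): [2.79, 2.79, 3.14, 3.14, 3.14, 3.14, 3.14].

INTERFACE

Orientations are given as a 3x3 rotation matrix whose columns are the frame's x, y, z axes.
In Python, from station import get_obs, get_image, camera_model, sign_off gives the robot as it stands.
- The arm moves only by the shell command python3 -m inch 'ROWS' [OPENING] [FORCE]. ROWS is JSON, a list of rows, each a list of 2 entries, a list of its own where there are three numbers: the shift along the world's x, y, z in m, then the turn, a rotation vector about the world's x, y, z in rad. In form: [[[x, y, z], [wx, wy, wz]], ...]. A call has exactly 10 rows; each row shifts and turns the commanded pose from where the row before left it; what a row does not reach is not made up. A row lasts 1/12 s, in which the tool goes at most 41.7 mm and 7.16 degrees, less where a joint would pass 70% of its speed; a pose out of reach is approached as far as the arm can. A call with a gripper value outside its range is refused whole. OPENING is the closure, from 0 (fully open) to 1 (shut), set as the call begins (- or left out, the last holds). The fingers move at their own pace and stop on an object; FORCE is the grip in N (left out, the last holds). Time passes only in rows, so rows that do not move let the fingers close, or fill a call up. It gives the time, the measured TCP pose, the force and the opening at its end, in the units of the state.
- get_obs(): the state, without advancing time (a new reading comes with each control period).
- get_image(name): name is "side" or "top"; returns (picture, depth): 400x640x3 uint8, red, green, blue; 400x640 float32, m along the optical axis (not along the pixel's ray), 0 where there is no reading.
- camera_model(name): a dict with "fx", "fy", "cx", "cy" (pixels), "k1" (the pictures are not rectified: a ray, as slopes to the right and down, at radius r is drawn at 1 + k1 r^2 times it, then the intrinsics apply), "cam_to_world" (4x4, takes a point from camera to world coordinates). Camera axes: x right, y down, z forward; pixel columns grow to the right and rows downward; lengths in m; the calibration is good to about 2 mm. A picture is of the moment at which its call begins. camera_model takes no time and is no camera call.
- sign_off(): hands the job in, once; it reports no verdict.
The state is a dict: "t": time; "joint_positions": joint angles; "joint_velocities": joint speeds; "tau": joint torques, N m; "ee_pos": TCP position; "tool_rot": TCP orientation; "wrist_force": force on the tool from outside, world axes, zero at the start; "ft_torque": the same for the moment, N m; "gripper_width": finger opening in m.
Only numpy, scipy, OpenCV 4.12 (cv2) and the standard library are available. Lean on these libraries where they do the work, as an engineer would, in place of code of your own. Each camera call takes 0.05 s, during which the arm holds its last target. There are 200 camera calls.

## Working session

There is one attempt and no reset: what is moved stays moved. The work goes in short steps, Python scripts to look and compute and a shell command to move; the robot and the scene stay as the last step left them, time stands still between calls to the robot, and variables do not carry over. Pictures are saved under pics/ and viewed, on a budget of 14 in all, crops included, one or two more only if the job needs it, and the job is handed in when it is done.

```bash
mkdir -p pics; ls; cat > h.py <<'E'
import numpy as np, cv2
from station import get_obs, get_image, camera_model, sign_off
def rays(name,uv):
    m=camera_model(name); uv=np.atleast_2d(np.array(uv,float))
    d=np.c_[(uv[:,0]-m['cx'])/m['fx'],(uv[:,1]-m['cy'])/m['fy']]; s=d.copy()
    for _ in range(20): s=d/(1+m['k1']*(s**2).sum(1))[:,None]
    T=np.array(m['cam_to_world']); R=np.c_[s,np.ones(len(s))]@T[:3,:3].T
    return T[:3,3],R
def onplane(name,uv,z):
    o,R=rays(name,uv); return o+R*((z-o[2])/R[:,2])[:,None]
def cloud(name,dep):
    h,w=dep.shape; v,u=np.mgrid[:h,:w]
    o,R=rays(name,np.c_[u.ravel(),v.ravel()])
    return (o+R*dep.reshape(-1,1)).reshape(h,w,3)
def save(img,fn,s=1.25):
    cv2.imwrite('pics/'+fn,cv2.resize(img[:,:,::-1],None,fx=s,fy=s,interpolation=cv2.INTER_CUBIC))
E
python3 - <<'E'
from h import *
for n in('top','side'):
    p,d=get_image(n); save(p,n+'0.png'); np.savez(n+'0.npz',p=p,d=d)
    m=camera_model(n); print(n,m['fx'],np.round(np.array(m['cam_to_world']),3).tolist(),(d>0).mean())
print(get_obs())
E
```

```text
pics
top 411.0561040770554 [[-0.011, -0.995, 0.098, 0.49], [-1.0, 0.011, 0.001, 0.02], [-0.002, -0.098, -0.995, 1.182], [0.0, 0.0, 0.0, 1.0]] 0.99616015625
side 417.0713950664892 [[-0.868, -0.263, 0.422, 0.178], [-0.496, 0.428, -0.755, 0.791], [0.018, -0.865, -0.502, 0.646], [0.0, 0.0, 0.0, 1.0]] 0.99598046875
{'t': 0.1, 'joint_positions': array([ 1.07921719,  0.38374361,  0.04383192,  1.59946612, -0.01786842,
        1.16124456, -0.04990538]), 'joint_velocities': array([ 0.0018277 , -0.00136308, -0.0001516 , -0.00279922,  0.00115846,
       -0.00168258,  0.00063741]), 'tau': array([ 2.40322632e-03, -4.34726679e+01,  1.02922149e+00, -2.50453770e+01,
        1.08502008e-02,  5.45697956e-03,  6.00092477e-06]), 'ee_pos': array([ 0.24904092, -0.59943192,  0.22999618]), 'tool_rot': array([[ 9.23430804e-01,  3.83763419e-01, -1.09000056e-03],
       [ 3.83764935e-01, -9.23428158e-01,  2.21598458e-03],
       [-1.56123390e-04, -2.46461242e-03, -9.99996951e-01]]), 'wrist_force': array([-0.14890277, -1.06633907,  0.40029887]), 'ft_torque': array([ 0.02856838,  0.03452342, -0.01611828]), 'gripper_width': 0.08545965855030055}
```

View pics/top0.png

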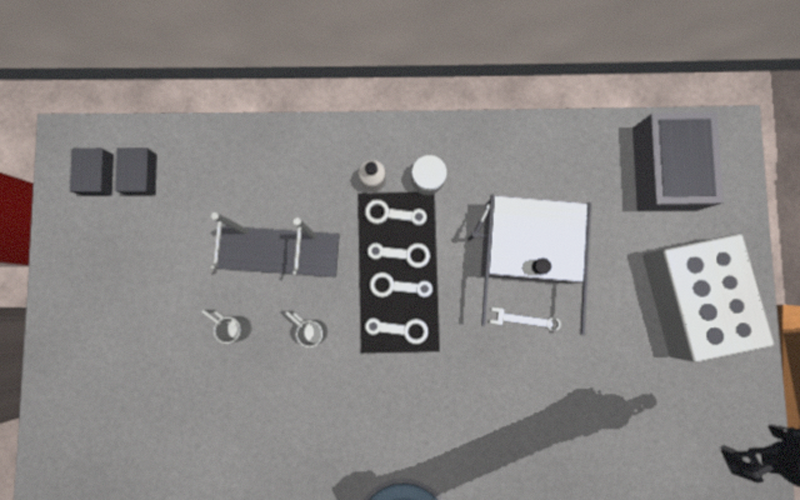

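View pics/side0.png

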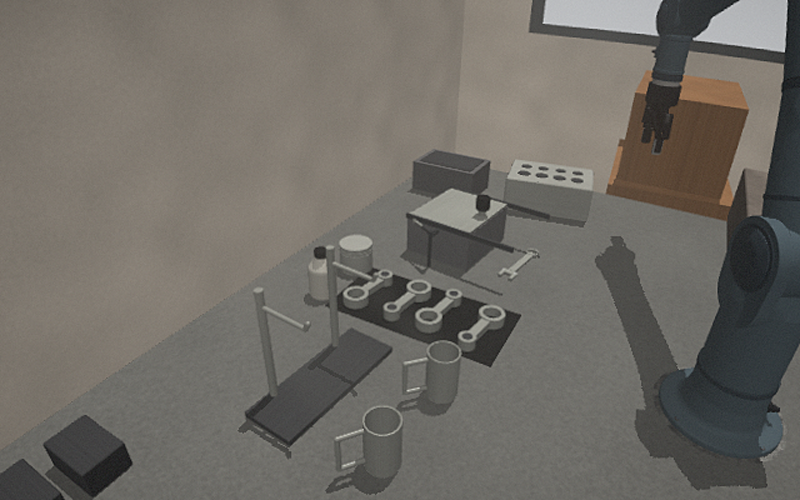

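Top view: four rods on the mat (800-px picture, columns 365-435, rows 210/253/287/328), stand at (275,252) with the hook bars pointing down, cups at (228,330) and (308,332) with handles up-left, and the box at (540,240) with its knob at (541,266). The wrench is at (525,319), bottle (371,172), piston (429,173). Next I measure from the depth clouds.

```bash
cat > meas.py <<'E'
from h import *
def box2(P,m): 
    q=P[m][:,:2]; return q
def rods(P,roi):
    # roi in 640 px: u0,u1,v0,v1
    u0,u1,v0,v1=roi; m=np.zeros(P.shape[:2],bool); m[v0:v1,u0:u1]=1
    m&=(P[...,2]>.012)&(P[...,2]<.04)
    n,l,st,c=cv2.connectedComponentsWithStats(m.astype(np.uint8))
    out=[]
    for i in range(1,n):
        if st[i,4]<150: continue
        q=P[l==i][:,:2]; mu=q.mean(0); w,V=np.linalg.eigh(np.cov(q.T)); a=V[:,1]
        s=(q-mu)@a
        # big end = wider side
        t=(q-mu)@V[:,0]; lo,hi=s.min(),s.max()
        wl=np.ptp(t[s<lo+.05]); wh=np.ptp(t[s>hi-.05])
        if wl<wh: a=-a; lo,hi=-hi,-lo   # a points from big to small
        # big end outer at x=-80, small outer at +60
        o=mu+a*((lo+hi)/2+.010)
        out.append((o,np.degrees(np.arctan2(a[1],a[0])),hi-lo,st[i,4],P[l==i][:,2].max()))
    return out
E
python3 - <<'E'
from meas import *
f=np.load('top0.npz'); P=cloud('top',f['d']); g=np.load('side0.npz'); S=cloud('side',g['d'])
for r in rods(P,(285,352,155,283)): print('rod',np.round(r[0],4),round(r[1],1),round(r[2],3),r[3],round(r[4],3))
A=np.concatenate([P.reshape(-1,3)]); B=S.reshape(-1,3)
def sel(Q,x,y,z): return Q[(Q[:,0]>x[0])&(Q[:,0]<x[1])&(Q[:,1]>y[0])&(Q[:,1]<y[1])&(Q[:,2]>z[0])&(Q[:,2]<z[1])]
# find regions
print('px->world', np.round(onplane('top',np.array([[541,266],[541,240],[216,216],[298,221],[228,330],[308,332]])/1.25,.1),3).tolist())
k=sel(A,(.4,.8),(-.5,-.1),(.14,.16)); print('knobtop',len(k),k.mean(0) if len(k) else 0,np.ptp(k,axis=0) if len(k) else 0)
k=sel(B,(.4,.8),(-.5,-.1),(.12,.16)); print('knob side',len(k),k.min(0),k.max(0))
c=sel(A,(.5,.9),(-.5,-.1),(.095,.11)); r=cv2.minAreaRect(c[:,:2].astype(np.float32)); print('cover',r,np.median(c[:,2]))
for nm,Q in(('top',A),('side',B)):
  for y in((.2,.36),(.36,.6)):
    p=sel(Q,(.55,.9),y,(.205,.24)); print(nm,'post',len(p),p.mean(0) if len(p) else 0)
    p=sel(Q,(.45,.9),y,(.18,.2)); 
    if len(p): 
        w=np.polyfit(p[:,0],p[:,1],1); print('  bar',len(p),p.min(0),p.max(0),'dy/dx',w)
  b=sel(Q,(.5,.85),(.1,.6),(.008,.018)); print(nm,'base',cv2.minAreaRect(b[:,:2].astype(np.float32)))
for nm,Q in(('top',A),('side',B)):
  for y in((.15,.33),(.33,.6)):
    p=sel(Q,(.35,.62),y,(.083,.1)); 
    if len(p): print(nm,'cuprim',len(p),cv2.minEnclosingCircle(p[:,:2].astype(np.float32)))
    p=sel(Q,(.35,.62),y,(.03,.1))
    if len(p): print('   ',p.min(0),p.max(0))
for z,y in(((.05,.12),(-.2,.2)),):
    p=sel(A,(.75,.95),(-.2,.2),z); print('byst',p.min(0),p.max(0))
E
```

```text
rod [ 0.6929 -0.0022] -98.1 0.136 420 0.031
rod [0.6051 0.0118] 83.8 0.137 416 0.029
rod [ 0.5281 -0.0118] -96.3 0.139 406 0.031
rod [0.4359 0.0179] 82.5 0.138 424 0.03
px->world [[0.567, -0.296, 0.1], [0.622, -0.299, 0.1], [0.681, 0.39, 0.1], [0.669, 0.216, 0.1], [0.441, 0.36, 0.1], [0.435, 0.194, 0.1]]
knobtop 149 [ 0.56324758 -0.28363904  0.14986   ] [0.03040923 0.03198648 0.01573447]
knob side 140 [ 0.54951519 -0.29804927  0.12001332] [ 0.58221863 -0.26446872  0.15033208]
cover ((0.6054348349571228, -0.2744376063346863), (0.24399007856845856, 0.22239816188812256), 85.28829193115234) 0.10256305860830739
top post 55 [0.65343134 0.31833862 0.2182739 ]
  bar 204 [0.5578109  0.20000347 0.181619  ] [0.66699254 0.35995169 0.19783057] dy/dx [ 0.9027183  -0.23638783]
top post 2 [0.61280035 0.36152481 0.21421657]
  bar 19 [0.57137595 0.36000743 0.18912483] [0.62796748 0.36378396 0.19948547] dy/dx [-0.02665705  0.37718387]
top base ((0.7016118764877319, 0.3687695860862732), (0.46103373169898987, 0.28982895612716675), 89.55892944335938)
side post 111 [0.65357816 0.31264409 0.21412107]
  bar 
[... 379 characters left out ...]
)
top cuprim 116 ((0.4449547529220581, 0.20798709988594055), 0.04834090918302536)
    [0.404463   0.16522943 0.03037317] [0.47798821 0.24540543 0.09602244]
top cuprim 128 ((0.45094478130340576, 0.38372552394866943), 0.048846494406461716)
    [0.41399654 0.33691771 0.03033637] [0.48281596 0.42282968 0.09461115]
side cuprim 248 ((0.44787079095840454, 0.20673522353172302), 0.04719817265868187)
    [0.40438695 0.16424808 0.03005031] [0.47942367 0.24647403 0.0920101 ]
side cuprim 323 ((0.45394206047058105, 0.3815164566040039), 0.04778852313756943)
    [0.41384354 0.33831957 0.03017881] [0.48535627 0.4245019  0.09267186]
byst [ 0.7503798  -0.10282493  0.05001705] [0.81967358 0.08844278 0.11465236]
```

```bash
cat >> meas.py <<'E'
def sel(Q,x,y,z): return Q[(Q[:,0]>x[0])&(Q[:,0]<x[1])&(Q[:,1]>y[0])&(Q[:,1]<y[1])&(Q[:,2]>z[0])&(Q[:,2]<z[1])]
from scipy.optimize import least_squares
def cup(Q,x,y):
    p=sel(Q,x,y,(.03,.1)); u=sel(Q,x,y,(.07,.1))
    def res(v): # cup outer wall+handle line as signed distance
        d=u[:,:2]-v[:2]; h=np.array([np.cos(v[2]),np.sin(v[2])]); s=d@h; t=d@[-h[1],h[0]]
        rr=abs(np.hypot(d[:,0],d[:,1])-.0265); hd=np.where(s>.028,np.maximum(abs(t)-.003,0)+np.maximum(s-.070,0),9)
        return np.minimum(rr,hd)
    far=u[:,:2]; best=None
    c0=np.median(far,0)
    for a in np.arange(0,6.3,.4):
        r=least_squares(res,[*c0,a],loss='soft_l1',f_scale=.003)
        if best is None or r.cost<best.cost: best=r
    v=best.x; return v[:2],np.degrees(v[2])%360,best.cost,len(u)
def line(p):
    vx,vy,x0,y0=cv2.fitLine(p[:,:2].astype(np.float32),cv2.DIST_HUBER,0,.01,.01).ravel(); s=np.sign(vx)
    return np.array([vx*s,vy*s]),np.array([x0,y0])
E
python3 - <<'E'
from meas import *
f=np.load('top0.npz'); P=cloud('top',f['d']); g=np.load('side0.npz'); S=cloud('side',g['d'])
A=P.reshape(-1,3);B=S.reshape(-1,3)
for nm,Q in(('top',A),('side',B)):
  for y in((.15,.29),(.29,.5)):
    print(nm,'cup',cup(Q,(.35,.55),y))
  for y in((.15,.28),(.28,.5)):
    p=sel(Q,(.55,.72),y,(.21,.225)); print('post',len(p),p.mean(0),np.ptp(p,0))
    p=sel(Q,(.545,.645),y,(.184,.197)); a,o=line(p); print('bar',a,o,np.degrees(np.arctan2(a[1],a[0])),p.min(0),p.max(0))
  c=sel(Q,(.48,.8),(-.41,-.16),(.098,.107))
  h,xe,ye=np.histogram2d(c[:,0],c[:,1],bins=[np.arange(.5,.75,.01),np.arange(-.41,-.15,.01)])
  print('cov',np.round(np.percentile(c,[0,1,50,99,100],axis=0),3).tolist())
print('box mouth y line: cover edges by image corners')
im=f['p']; m=(im.min(2)>170).astype(np.uint8); m[:, :385]=0; m[:,480:]=0; m[:145]=0;m[230:]=0
cs=max(cv2.findContours(m,0,2)[0],key=cv2.contourArea); r=cv2.minAreaRect(cs); print(r)
q=onplane('top',cv2.boxPoints(r),.1015)[:,:2]; print(q, q.mean(0), [(np.linalg.norm(q[i]-q[i-1]),np.degrees(np.arctan2(*(q[i]-q[i-1])[::-1]))) for i in range(4)])
k=(im.max(2)<60).astype(np.uint8); k[:,:420]=0;k[:,446:]=0;k[:200]=0;k[222:]=0
ys,xs=np.nonzero(k); print('knob px',xs.min(),xs.max(),ys.min(),ys.max(),onplane('top',[[xs.mean(),ys.mean()]],.145))
E
```

```text
top cup (array([0.43037194, 0.19256312]), np.float64(48.330832688883376), np.float64(6.178799106726696e-05), 167)
top cup (array([0.44064782, 0.36542177]), np.float64(54.72072823999564), np.float64(0.00011177928003048913), 217)
post 35 [0.64847967 0.1961628  0.21984063] [0.01505425 0.0123585  0.01177934]
bar [ 0.9967324 -0.0807743] [0.6012237  0.19966593] -4.633074 [0.5578109  0.19139408 0.18770717] [0.6437682  0.20754821 0.19694192]
post 42 [0.66135114 0.35124982 0.21915419] [0.01434682 0.0166459  0.01335757]
bar [ 0.9975167  -0.07043067] [0.616836   0.35482365] -4.038724 [0.56680199 0.34965733 0.18810226] [0.64453978 0.36378396 0.19689673]
cov [[0.481, -0.404, 0.098], [0.505, -0.397, 0.098], [0.626, -0.29, 0.103], [0.711, -0.179, 0.107], [0.722, -0.162, 0.107]]
side cup (array([0.43182787, 0.19430538]), np.float64(48.27458599058732), np.float64(0.0003221536910871819), 544)
side cup (array([0.44159807, 0.36707561]), np.float64(53.05622579985156), np.float64(0.0002671843531313288), 706)
post 45 [0.64689886 0.1983062  0.21602811] [0.01477326 0.01293573 0.00996744]
bar [ 0.9967717  -0.
[... 364 characters left out ...]
-0.399, 0.098], [0.625, -0.27, 0.101], [0.711, -0.173, 0.104], [0.721, -0.169, 0.107]]
box mouth y line: cover edges by image corners
((430.80389404296875, 190.45462036132812), (75.35227966308594, 62.4282341003418), 4.899093151092529)
[[ 0.55358429 -0.18485788]
 [ 0.71945196 -0.20391483]
 [ 0.69954186 -0.40219384]
 [ 0.53462343 -0.38036947]] [ 0.62680038 -0.292834  ] [(np.float64(0.19642885270507107), np.float64(84.46073500411505)), (np.float64(0.16695883802883527), np.float64(-6.554117547415142)), (np.float64(0.19927612853238108), np.float64(-95.73411101157065)), (np.float64(0.1663562223201275), np.float64(172.46160278230255))]
knob px 426 434 208 218 [[ 0.56318471 -0.27199707  0.145     ]]
```

Box centre is about (0.627, -0.293) with yaw -6°, knob at (0.565, -0.284). Hooks: a (0.611, 0.356), b (0.598, 0.2015), stand yaw -5°. Moving above the knob with the jaws turned along box x.

```bash
python3 -m inch '[[[0.016,0.016,0],[0,0,0.0535]],[[0.016,0.016,0],[0,0,0.0535]],[[0.016,0.016,0],[0,0,0.0535]],[[0.016,0.016,0],[0,0,0.0535]],[[0.016,0.016,0],[0,0,0.0535]],[[0.016,0.016,0],[0,0,0.0535]],[[0.016,0.016,0],[0,0,0.0535]],[[0.016,0.016,0],[0,0,0.0535]],[[0.016,0.016,0],[0,0,0.0535]],[[0.016,0.016,0],[0,0,0.0535]]]' 0 50
python3 -m inch '[[[0.0156,0.0155,0],[0,0,0.0535]],[[0.0156,0.0155,0],[0,0,0.0535]],[[0.0156,0.0155,0],[0,0,0.0535]],[[0.0156,0.0155,0],[0,0,0.0535]],[[0.0156,0.0155,0],[0,0,0.0535]],[[0.0156,0.0155,0],[0,0,0.0535]],[[0.0156,0.0155,0],[0,0,0.0535]],[[0.0156,0.0155,0],[0,0,0.0535]],[[0.0156,0.0155,0],[0,0,0.0535]],[[0.0156,0.0155,0],[0,0,0.0535]]]'
python3 -c "
from h import *;o=get_obs();print(o['joint_positions'],o['tool_rot'])"
```

```text
t: 0.93
ee_pos: [0.411, -0.4385, 0.2314]
tool_rot: [[0.594, 0.804, 0.0], [0.804, -0.594, -0.0], [-0.0, 0.0, -1.0]]
wrist_force: [0.7, -0.4, -0.5]
gripper_width: 0.0856
t: 1.77
ee_pos: [0.5669, -0.2837, 0.2312]
tool_rot: [[0.102, 0.995, -0.0], [0.995, -0.102, 0.0], [0.0, -0.0, -1.0]]
wrist_force: [0.9, -0.4, 0.1]
gripper_width: 0.0854
[ 0.65175563  0.37441043 -0.31888687  1.62398771  0.12516042  1.16335348
  0.20212822] [[ 1.01509811e-01  9.94834538e-01 -2.30229672e-06]
 [ 9.94834537e-01 -1.01509811e-01  4.73773001e-05]
 [ 4.68988687e-05 -7.09966509e-06 -9.99999999e-01]]
```

```bash
python3 -m inch '[[[0,0,-0.011],[0,0,0]],[[0,0,-0.011],[0,0,0]],[[0,0,-0.011],[0,0,0]],[[0,0,-0.011],[0,0,0]],[[0,0,-0.011],[0,0,0]],[[0,0,-0.011],[0,0,0]],[[0,0,-0.011],[0,0,0]],[[0,0,-0.011],[0,0,0]],[[0,0,-0.011],[0,0,0]],[[0,0,-0.011],[0,0,0]]]'
python3 -m inch '[[[0,0,0],[0,0,0]],[[0,0,0],[0,0,0]],[[0,0,0],[0,0,0]],[[0,0,0],[0,0,0]],[[0,0,0],[0,0,0]],[[0,0,0],[0,0,0]],[[0,0,0],[0,0,0]],[[0,0,0],[0,0,0]],[[0,0,0],[0,0,0]],[[0,0,0],[0,0,0]]]' 1 40
python3 -m inch '[[[-0.0127,0.0013,0],[0,0,0]],[[-0.0127,0.0013,0],[0,0,0]],[[-0.0127,0.0013,0],[0,0,0]],[[-0.0127,0.0013,0],[0,0,0]],[[-0.0127,0.0013,0],[0,0,0]],[[-0.0127,0.0013,0],[0,0,0]],[[-0.0127,0.0013,0],[0,0,0]],[[-0.0127,0.0013,0],[0,0,0]],[[-0.0127,0.0013,0],[0,0,0]],[[-0.0127,0.0013,0],[0,0,0]]]'
python3 -m inch '[[[0,0,0],[0,0,0]],[[0,0,0],[0,0,0]],[[0,0,0],[0,0,0]],[[0,0,0],[0,0,0]],[[0,0,0],[0,0,0]],[[0,0,0],[0,0,0]],[[0,0,0],[0,0,0]],[[0,0,0],[0,0,0]],[[0,0,0],[0,0,0]],[[0,0,0],[0,0,0]]]'
```

```text
t: 2.6
ee_pos: [0.5654, -0.2854, 0.1202]
tool_rot: [[0.107, 0.994, 0.0], [0.994, -0.107, -0.0], [-0.0, 0.0, -1.0]]
wrist_force: [-0.8, 0.2, 1.1]
gripper_width: 0.0855
t: 3.43
ee_pos: [0.5663, -0.2855, 0.1225]
tool_rot: [[0.107, 0.994, 0.002], [0.994, -0.107, -0.001], [-0.001, 0.002, -1.0]]
wrist_force: [-0.3, 0.3, 5.5]
gripper_width: 0.0328
t: 4.27
ee_pos: [0.4425, -0.2733, 0.1226]
tool_rot: [[0.107, 0.994, 0.011], [0.994, -0.107, -0.003], [-0.002, 0.011, -1.0]]
wrist_force: [32.3, -5.8, -31.9]
gripper_width: 0.0326
t: 5.1
ee_pos: [0.4426, -0.2733, 0.1225]
tool_rot: [[0.106, 0.994, 0.009], [0.994, -0.106, -0.003], [-0.002, 0.009, -1.0]]
wrist_force: [6.5, -1.9, -0.9]
gripper_width: 0.0327
```

```bash
python3 -m inch '[[[0,0,0],[0,0,0]],[[0,0,0],[0,0,0]],[[0,0,0],[0,0,0]],[[0,0,0],[0,0,0]],[[0,0,0],[0,0,0]],[[0,0,0],[0,0,0]],[[0,0,0.01],[0,0,0]],[[0,0,0.02],[0,0,0]],[[0,0,0.03],[0,0,0]],[[0,0,0.03],[0,0,0]]]' 0
cat > look.py <<'E'
import sys
from meas import *
p,d=get_image('top'); P=cloud('top',d); s,e=get_image('side'); S=cloud('side',e)
if len(sys.argv)>1: save(p,sys.argv[1]+'_t.png'); save(s,sys.argv[1]+'_s.png')
for r in rods(P,(285,352,155,283)): print('rod',np.round(r[0],4),round(r[1],1),round(r[2],3),r[3],round(r[4],3))
A=P.reshape(-1,3); k=sel(A,(.36,.62),(-.32,-.24),(.142,.156)); 
if len(k): print('knob',k.mean(0),len(k))
o=get_obs(); print(o['t'],o['ee_pos'],np.degrees(np.arctan2(o['tool_rot'][1,1],o['tool_rot'][0,1])),o['gripper_width'])
E
python3 look.py a
```

```text
t: 5.93
ee_pos: [0.4376, -0.2717, 0.2121]
tool_rot: [[0.107, 0.994, -0.002], [0.994, -0.107, 0.001], [0.001, -0.002, -1.0]]
wrist_force: [1.1, -0.8, -0.3]
gripper_width: 0.0856
rod [ 0.693  -0.0021] -98.0 0.137 416 0.03
rod [0.6051 0.0118] 83.8 0.137 415 0.03
rod [ 0.528  -0.0118] -96.4 0.139 406 0.029
rod [0.4359 0.0181] 82.6 0.138 423 0.03
knob [ 0.44114599 -0.27220481  0.15026349] 146
6.0333 [ 0.44250558 -0.27427747  0.21790707] -6.13192880986319 0.0854057369952996
```

View pics/a_t.png

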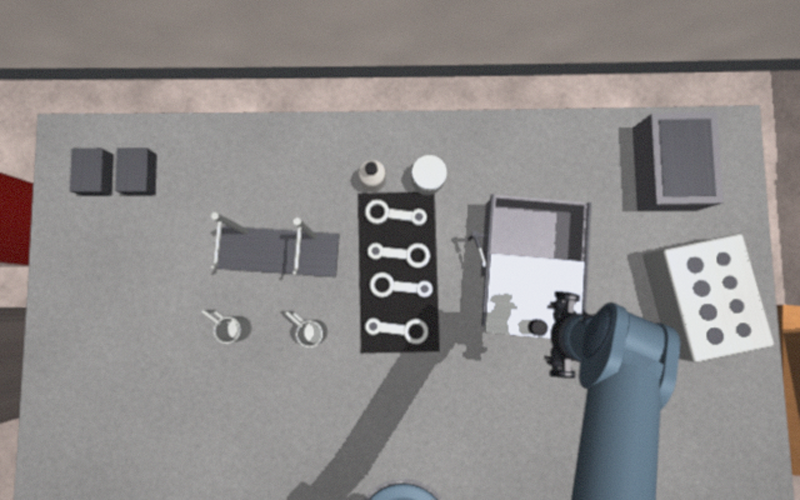

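The cover is open (mouth at px 490-585, rows 200-255) and nothing else has moved. Now rod 1 at (0.693, 0.00).

```bash
python3 -m inch '[[[0.025,0.0276,-0.005],[0,0,-0.003]],[[0.025,0.0276,-0.005],[0,0,-0.003]],[[0.025,0.0276,-0.005],[0,0,-0.003]],[[0.025,0.0276,-0.005],[0,0,-0.003]],[[0.025,0.0276,-0.005],[0,0,-0.003]],[[0.025,0.0276,-0.005],[0,0,-0.003]],[[0.025,0.0276,-0.005],[0,0,-0.003]],[[0.025,0.0276,-0.005],[0,0,-0.003]],[[0.025,0.0276,-0.005],[0,0,-0.003]],[[0.025,0.0276,-0.005],[0,0,-0.003]]]' 0.4
python3 -m inch '[[[0,0,-0.01],[0,0,0]],[[0,0,-0.01],[0,0,0]],[[0,0,-0.01],[0,0,0]],[[0,0,-0.01],[0,0,0]],[[0,0,-0.01],[0,0,0]],[[0,0,-0.01],[0,0,0]],[[0,0,-0.01],[0,0,0]],[[0,0,-0.01],[0,0,0]],[[0,0,0],[0,0,0]],[[0,0,0],[0,0,0]]]'
python3 -c "
from h import *;o=get_obs();print(o['ee_pos'],o['gripper_width'])"
```

```text
t: 6.87
ee_pos: [0.6891, 0.0049, 0.1608]
tool_rot: [[0.137, 0.991, -0.001], [0.991, -0.137, -0.0], [-0.0, -0.001, -1.0]]
wrist_force: [0.2, -0.9, 0.5]
gripper_width: 0.0515
t: 7.7
ee_pos: [0.6877, 0.0036, 0.0802]
tool_rot: [[0.137, 0.991, -0.002], [0.991, -0.137, 0.0], [-0.0, -0.002, -1.0]]
wrist_force: [0.6, -0.5, 0.1]
gripper_width: 0.0514
[0.68765845 0.00358254 0.08023287] 0.051389191546742215
```

```bash
python3 -m inch '[[[0.002,0,-0.009],[0,0,0]],[[0.002,0,-0.009],[0,0,0]],[[0,0,-0.009],[0,0,0]],[[0,0,-0.009],[0,0,0]],[[0,0,-0.009],[0,0,0]],[[0,0,-0.009],[0,0,0]],[[0,0,-0.009],[0,0,0]],[[0,0,-0.006],[0,0,0]],[[0,0,0],[0,0,0]],[[0,0,0],[0,0,0]]]'
python3 -m inch '[[[0,0,0],[0,0,0]],[[0,0,0],[0,0,0]],[[0,0,0],[0,0,0]],[[0,0,0],[0,0,0]],[[0,0,0],[0,0,0]],[[0,0,0],[0,0,0]],[[0,0,0],[0,0,0]],[[0,0,0],[0,0,0]],[[0,0,0],[0,0,0]],[[0,0,0],[0,0,0]]]' 1 60
python3 -m inch '[[[0,0,0.01],[0,0,0]],[[0,0,0.01],[0,0,0]],[[0,0,0.01],[0,0,0]],[[0,0,0.02],[0,0,0]],[[0,0,0.02],[0,0,0]],[[0,0,0.02],[0,0,0]],[[0,0,0.02],[0,0,0]],[[0,0,0.02],[0,0,0]],[[0,0,0.02],[0,0,0]],[[0,0,0.02],[0,0,0]]]'
```

```text
t: 8.53
ee_pos: [0.692, 0.0038, 0.0116]
tool_rot: [[0.136, 0.991, -0.001], [0.991, -0.136, -0.0], [-0.0, -0.001, -1.0]]
wrist_force: [-0.6, 0.7, -0.3]
gripper_width: 0.0511
t: 9.37
ee_pos: [0.6944, 0.0037, 0.0139]
tool_rot: [[0.137, 0.991, 0.004], [0.991, -0.137, 0.0], [0.001, 0.004, -1.0]]
wrist_force: [2.8, 0.3, 5.5]
gripper_width: 0.0179
t: 10.2
ee_pos: [0.6905, 0.0039, 0.1824]
tool_rot: [[0.136, 0.991, -0.004], [0.991, -0.136, -0.0], [-0.001, -0.004, -1.0]]
wrist_force: [1.3, -0.1, -4.0]
gripper_width: 0.0177
```

```bash
python3 -m inch '[[[-0.002,-0.03,0],[0,0,0.003]],[[-0.002,-0.03,0],[0,0,0.003]],[[-0.002,-0.03,0],[0,0,0.003]],[[-0.002,-0.03,0],[0,0,0.003]],[[-0.002,-0.03,0],[0,0,0.003]],[[-0.002,-0.03,0],[0,0,0.003]],[[-0.002,-0.03,0],[0,0,0.003]],[[-0.002,-0.03,0],[0,0,0.003]],[[-0.002,-0.03,0],[0,0,0.003]],[[-0.002,-0.03,0],[0,0,0.003]]]'
python3 -m inch '[[[0,0,0],[0,0,0]],[[0,0,0],[0,0,0]],[[0,0,-0.015],[0,0,0]],[[0,0,-0.015],[0,0,0]],[[0,0,-0.015],[0,0,0]],[[0,0,-0.015],[0,0,0]],[[0,0,0],[0,0,0]],[[0,0,0],[0,0,0]],[[0,0,0],[0,0,0]],[[0,0,0],[0,0,0]]]'
python3 look.py b
```

```text
t: 11.03
ee_pos: [0.6706, -0.2968, 0.1813]
tool_rot: [[0.106, 0.994, -0.003], [0.994, -0.106, 0.001], [0.001, -0.004, -1.0]]
wrist_force: [1.4, -0.7, -3.7]
gripper_width: 0.0179
t: 11.87
ee_pos: [0.6735, -0.2965, 0.1235]
tool_rot: [[0.107, 0.994, 0.002], [0.994, -0.107, -0.001], [-0.001, 0.002, -1.0]]
wrist_force: [-0.8, 0.3, -4.1]
gripper_width: 0.0184
rod [0.6054 0.0116] 83.9 0.138 412 0.031
rod [ 0.5281 -0.0117] -96.4 0.139 409 0.03
rod [0.4359 0.018 ] 82.6 0.138 423 0.032
knob [ 0.44119407 -0.27185708  0.14970819] 151
11.9667 [ 0.67354066 -0.29663032  0.12393799] -6.138091649975482 0.01762982343324172
```

View pics/b_t.png

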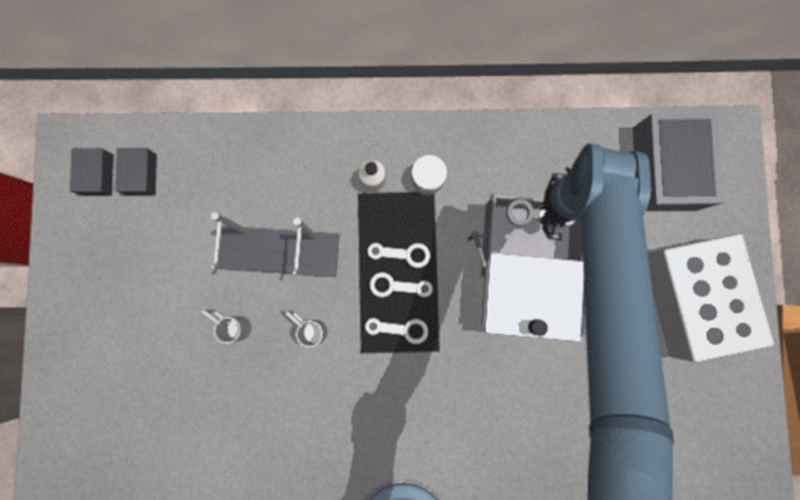

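The rod's big end at px (519,211) is inside the mouth. Lower, open slightly and rise.

```bash
python3 -m inch '[[[-0.001,0,-0.01],[0,0,0]],[[0,0,-0.01],[0,0,0]],[[0,0,-0.01],[0,0,0]],[[0,0,-0.01],[0,0,0]],[[0,0,-0.01],[0,0,0]],[[0,0,-0.01],[0,0,0]],[[0,0,-0.01],[0,0,0]],[[0,0,0],[0,0,0]],[[0,0,0],[0,0,0]],[[0,0,0],[0,0,0]]]'
python3 -m inch '[[[0,0,0],[0,0,0]],[[0,0,0],[0,0,0]],[[0,0,0],[0,0,0]],[[0,0,0],[0,0,0]],[[0,0,0],[0,0,0]],[[0,0,0.02],[0,0,0]],[[0,0,0.03],[0,0,0]],[[0,0,0.03],[0,0,0]],[[0,0,0.03],[0,0,0]],[[0,0,0.03],[0,0,0]]]' 0.7
python3 -m inch '[[[-0.007,0.03,0],[0,0,0]],[[-0.007,0.03,0],[0,0,0]],[[-0.007,0.03,0],[0,0,0]],[[-0.007,0.03,0],[0,0,0]],[[-0.007,0.03,0],[0,0,0]],[[-0.007,0.03,0],[0,0,0]],[[-0.007,0.03,0],[0,0,0]],[[-0.007,0.03,0],[0,0,0]],[[-0.007,0.03,0],[0,0,0]],[[-0.007,0.03,0],[0,0,0]]]' 0.4
python3 look.py
```

```text
t: 12.8
ee_pos: [0.6714, -0.2962, 0.0521]
tool_rot: [[0.107, 0.994, -0.0], [0.994, -0.107, 0.0], [0.0, -0.0, -1.0]]
wrist_force: [-0.4, -0.0, -3.8]
gripper_width: 0.0176
t: 13.63
ee_pos: [0.6714, -0.2962, 0.194]
tool_rot: [[0.107, 0.994, 0.0], [0.994, -0.107, -0.0], [-0.0, 0.0, -1.0]]
wrist_force: [1.9, 0.8, -0.1]
gripper_width: 0.0258
t: 14.47
ee_pos: [0.6011, 0.0052, 0.1929]
tool_rot: [[0.107, 0.994, 0.001], [0.994, -0.107, -0.0], [-0.0, 0.001, -1.0]]
wrist_force: [-0.0, -0.3, 0.1]
gripper_width: 0.0512
rod [0.4373 0.031 ] -98.0 0.072 215 0.03
knob [ 0.44127657 -0.27195304  0.15012199] 149
14.5667 [0.60006508 0.0129899  0.19331083] -5.451895514334539 0.05084235119587505
```

```bash
python3 -m inch '[[[0,0,-0.015],[0,0,0]],[[0,0,-0.015],[0,0,0]],[[0,0,-0.015],[0,0,0]],[[0,0,-0.015],[0,0,0]],[[0,0,-0.015],[0,0,0]],[[0,0,-0.015],[0,0,0]],[[0,0,-0.015],[0,0,0]],[[0,0,-0.01],[0,0,0]],[[0,0,0],[0,0,0]],[[0,0,0],[0,0,0]]]'
```

```text
t: 15.4
ee_pos: [0.6012, 0.0034, 0.077]
tool_rot: [[0.107, 0.994, -0.001], [0.994, -0.107, -0.0], [-0.0, -0.001, -1.0]]
wrist_force: [-0.3, -0.5, 0.5]
gripper_width: 0.0509
```

```bash
python3 -m inch '[[[0.002,0.0015,-0.009],[0,0,0]],[[0.002,0.0015,-0.009],[0,0,0]],[[0,0,-0.009],[0,0,0]],[[0,0,-0.009],[0,0,0]],[[0,0,-0.009],[0,0,0]],[[0,0,-0.009],[0,0,0]],[[0,0,-0.009],[0,0,0]],[[0,0,-0.003],[0,0,0]],[[0,0,0],[0,0,0]],[[0,0,0],[0,0,0]]]'
python3 -m inch '[[[0,0,0],[0,0,0]],[[0,0,0],[0,0,0]],[[0,0,0],[0,0,0]],[[0,0,0],[0,0,0]],[[0,0,0],[0,0,0]],[[0,0,0],[0,0,0]],[[0,0,0],[0,0,0]],[[0,0,0],[0,0,0]],[[0,0,0],[0,0,0]],[[0,0,0],[0,0,0]]]' 1 60
python3 -m inch '[[[0,0,0.01],[0,0,0]],[[0,0,0.01],[0,0,0]],[[0,0,0.01],[0,0,0]],[[0,0,0.02],[0,0,0]],[[0,0,0.02],[0,0,0]],[[0,0,0.02],[0,0,0]],[[0,0,0.02],[0,0,0]],[[0,0,0.02],[0,0,0]],[[0,0,0.02],[0,0,0]],[[0,0,0.02],[0,0,0]]]'
python3 -m inch '[[[0.0012,-0.0298,0],[0,0,0]],[[0.0012,-0.0298,0],[0,0,0]],[[0.0012,-0.0298,0],[0,0,0]],[[0.0012,-0.0298,0],[0,0,0]],[[0.0012,-0.0298,0],[0,0,0]],[[0.0012,-0.0298,0],[0,0,0]],[[0.0012,-0.0298,0],[0,0,0]],[[0.0012,-0.0298,0],[0,0,0]],[[0.0012,-0.0298,0],[0,0,0]],[[0.0012,-0.0298,0],[0,0,0]]]'
python3 -m inch '[[[0,0,0],[0,0,0]],[[0,0,0],[0,0,0]],[[0,0,-0.015],[0,0,0]],[[0,0,-0.015],[0,0,0]],[[0,0,-0.015],[0,0,0]],[[0,0,0],[0,0,0]],[[0,0,0],[0,0,0]],[[0,0,0],[0,0,0]],[[0,0,0],[0,0,0]],[[0,0,0],[0,0,0]]]'
python3 look.py c
```

```text
t: 16.23
ee_pos: [0.6053, 0.0068, 0.011]
tool_rot: [[0.107, 0.994, -0.0], [0.994, -0.107, 0.0], [0.0, -0.0, -1.0]]
wrist_force: [0.1, 0.6, -0.2]
gripper_width: 0.0513
t: 17.07
ee_pos: [0.6065, 0.0068, 0.0124]
tool_rot: [[0.107, 0.994, 0.002], [0.994, -0.107, -0.0], [0.0, 0.002, -1.0]]
wrist_force: [0.0, -0.4, 6.1]
gripper_width: 0.0179
t: 17.9
ee_pos: [0.6044, 0.0068, 0.1823]
tool_rot: [[0.106, 0.994, -0.001], [0.994, -0.106, -0.0], [-0.0, -0.001, -1.0]]
wrist_force: [0.7, -0.0, -4.3]
gripper_width: 0.0181
t: 18.73
ee_pos: [0.6165, -0.2922, 0.1811]
tool_rot: [[0.106, 0.994, -0.001], [0.994, -0.106, 0.001], [0.001, -0.001, -1.0]]
wrist_force: [0.6, -0.3, -3.5]
gripper_width: 0.018
t: 19.57
ee_pos: [0.6184, -0.2915, 0.1377]
tool_rot: [[0.107, 0.994, 0.002], [0.994, -0.107, -0.001], [-0.001, 0.002, -1.0]]
wrist_force: [0.3, 0.3, -3.5]
gripper_width: 0.0181
rod [ 0.5281 -0.0117] -96.4 0.138 409 0.03
rod [0.4358 0.0181] 82.5 0.138 422 0.032
knob [ 0.51277176 -0.26899858  0.1494281 ] 252
19.6667 [ 0.61809771 -0.29146089  0.13739445] -6.130124887956372 0.018111628768841523
```

View pics/c_t.png

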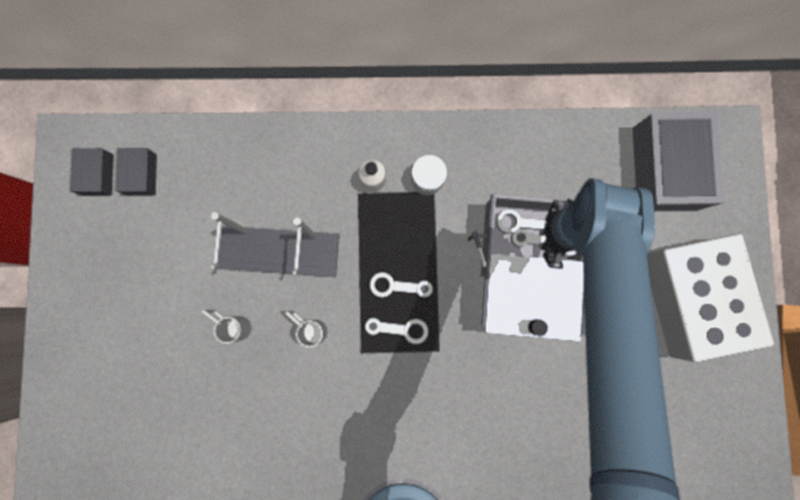

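```bash
python3 -m inch '[[[-0.001,0,-0.01],[0,0,0]],[[0,0,-0.01],[0,0,0]],[[0,0,-0.01],[0,0,0]],[[0,0,-0.01],[0,0,0]],[[0,0,-0.01],[0,0,0]],[[0,0,-0.01],[0,0,0]],[[0,0,-0.01],[0,0,0]],[[0,0,-0.01],[0,0,0]],[[0,0,0],[0,0,0]],[[0,0,0],[0,0,0]]]'
python3 -m inch '[[[0,0,0],[0,0,0]],[[0,0,0],[0,0,0]],[[0,0,0],[0,0,0]],[[0,0,0],[0,0,0]],[[0,0,0],[0,0,0]],[[0,0,0.02],[0,0,0]],[[0,0,0.03],[0,0,0]],[[0,0,0.03],[0,0,0]],[[0,0,0.03],[0,0,0]],[[0,0,0.02],[0,0,0]]]' 0.7
python3 -m inch '[[[-0.009,0.0286,0],[0,0,0]],[[-0.009,0.0286,0],[0,0,0]],[[-0.009,0.0286,0],[0,0,0]],[[-0.009,0.0286,0],[0,0,0]],[[-0.009,0.0286,0],[0,0,0]],[[-0.009,0.0286,0],[0,0,0]],[[-0.009,0.0286,0],[0,0,0]],[[-0.009,0.0286,0],[0,0,0]],[[-0.009,0.0286,0],[0,0,0]],[[-0.009,0.0286,0],[0,0,0]]]' 0.4
python3 -m inch '[[[0,0,-0.015],[0,0,0]],[[0,0,-0.015],[0,0,0]],[[0,0,-0.015],[0,0,0]],[[0,0,-0.015],[0,0,0]],[[0,0,-0.015],[0,0,0]],[[0,0,-0.015],[0,0,0]],[[0,0,-0.015],[0,0,0]],[[0,0,0],[0,0,0]],[[0,0,0],[0,0,0]],[[0,0,0],[0,0,0]]]'
python3 look.py d
```

```text
t: 20.5
ee_pos: [0.6201, -0.2917, 0.0598]
tool_rot: [[0.106, 0.994, 0.007], [0.994, -0.106, -0.002], [-0.001, 0.007, -1.0]]
wrist_force: [-0.0, 0.6, 7.2]
gripper_width: 0.0182
t: 21.33
ee_pos: [0.6186, -0.292, 0.1906]
tool_rot: [[0.107, 0.994, 0.006], [0.994, -0.107, -0.003], [-0.002, 0.006, -1.0]]
wrist_force: [1.0, -0.4, 0.4]
gripper_width: 0.0254
t: 22.17
ee_pos: [0.5267, -0.0039, 0.187]
tool_rot: [[0.107, 0.994, 0.002], [0.994, -0.107, -0.0], [-0.0, 0.002, -1.0]]
wrist_force: [-0.5, -0.1, 0.1]
gripper_width: 0.0515
t: 23.0
ee_pos: [0.5275, -0.0051, 0.0823]
tool_rot: [[0.107, 0.994, 0.002], [0.994, -0.107, 0.0], [0.0, 0.002, -1.0]]
wrist_force: [0.0, 0.7, 0.9]
gripper_width: 0.0512
rod [0.4406 0.0551] 81.8 0.063 197 0.03
knob [ 0.44099055 -0.27205862  0.14975218] 147
23.1 [ 0.52779446 -0.00515056  0.0826529 ] -6.129084535986173 0.05113861087631802
```

View pics/d_t.png

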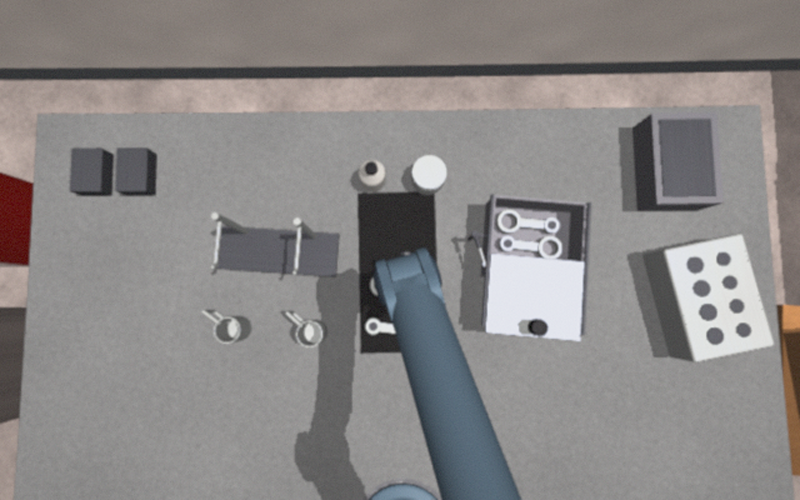

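Both rods lie side by side in the box. Now rod 3, onto the first.

```bash
python3 -m inch '[[[0,0,-0.009],[0,0,0]],[[0,0,-0.009],[0,0,0]],[[0,0,-0.009],[0,0,0]],[[0,0,-0.009],[0,0,0]],[[0,0,-0.009],[0,0,0]],[[0,0,-0.009],[0,0,0]],[[0,0,-0.009],[0,0,0]],[[0,0,-0.008],[0,0,0]],[[0,0,0],[0,0,0]],[[0,0,0],[0,0,0]]]'
python3 -m inch '[[[0,0,0],[0,0,0]],[[0,0,0],[0,0,0]],[[0,0,0],[0,0,0]],[[0,0,0],[0,0,0]],[[0,0,0],[0,0,0]],[[0,0,0],[0,0,0]],[[0,0,0],[0,0,0]],[[0,0,0],[0,0,0]],[[0,0,0],[0,0,0]],[[0,0,0],[0,0,0]]]' 1 60
python3 -m inch '[[[0,0,0.01],[0,0,0]],[[0,0,0.01],[0,0,0]],[[0,0,0.01],[0,0,0]],[[0,0,0.02],[0,0,0]],[[0,0,0.02],[0,0,0]],[[0,0,0.02],[0,0,0]],[[0,0,0.02],[0,0,0]],[[0,0,0.02],[0,0,0]],[[0,0,0.02],[0,0,0]],[[0,0,0.02],[0,0,0]]]'
python3 -m inch '[[[0.0139,-0.0292,0],[0,0,0]],[[0.0139,-0.0292,0],[0,0,0]],[[0.0139,-0.0292,0],[0,0,0]],[[0.0139,-0.0292,0],[0,0,0]],[[0.0139,-0.0292,0],[0,0,0]],[[0.0139,-0.0292,0],[0,0,0]],[[0.0139,-0.0292,0],[0,0,0]],[[0.0139,-0.0292,0],[0,0,0]],[[0.0139,-0.0292,0],[0,0,0]],[[0.0139,-0.0292,0],[0,0,0]]]'
python3 -m inch '[[[0,0,0],[0,0,0]],[[0,0,0],[0,0,0]],[[0,0,-0.01],[0,0,0]],[[0,0,-0.01],[0,0,0]],[[0,0,-0.01],[0,0,0]],[[0,0,-0.01],[0,0,0]],[[0,0,-0.01],[0,0,0]],[[0,0,0],[0,0,0]],[[0,0,0],[0,0,0]],[[0,0,0],[0,0,0]]]'
```

```text
t: 23.93
ee_pos: [0.5259, -0.0051, 0.0095]
tool_rot: [[0.107, 0.994, -0.002], [0.994, -0.107, 0.0], [0.0, -0.002, -1.0]]
wrist_force: [0.0, 0.9, 0.3]
gripper_width: 0.0517
t: 24.77
ee_pos: [0.5286, -0.0052, 0.0116]
tool_rot: [[0.107, 0.994, 0.004], [0.994, -0.107, 0.0], [0.0, 0.004, -1.0]]
wrist_force: [1.8, -0.2, 5.6]
gripper_width: 0.0184
t: 25.6
ee_pos: [0.5246, -0.0052, 0.1809]
tool_rot: [[0.106, 0.994, -0.003], [0.994, -0.106, -0.0], [-0.0, -0.003, -1.0]]
wrist_force: [1.2, -0.1, -5.0]
gripper_width: 0.0182
t: 26.43
ee_pos: [0.6642, -0.2981, 0.1793]
tool_rot: [[0.106, 0.994, -0.003], [0.994, -0.106, 0.002], [0.001, -0.003, -1.0]]
wrist_force: [0.2, -0.1, -3.8]
gripper_width: 0.0182
t: 27.27
ee_pos: [0.6657, -0.2973, 0.1305]
tool_rot: [[0.107, 0.994, 0.0], [0.994, -0.107, -0.0], [-0.0, 0.0, -1.0]]
wrist_force: [0.3, -0.5, -3.4]
gripper_width: 0.0182
```

```bash
python3 -m inch '[[[0.001,0,-0.01],[0,0,0]],[[0,0,-0.01],[0,0,0]],[[0,0,-0.01],[0,0,0]],[[0,0,-0.01],[0,0,0]],[[0,0,-0.007],[0,0,0]],[[0,0,0],[0,0,0]],[[0,0,0],[0,0,0]],[[0,0,0],[0,0,0]],[[0,0,0],[0,0,0]],[[0,0,0],[0,0,0]]]'
python3 -m inch '[[[0,0,0],[0,0,0]],[[0,0,0],[0,0,0]],[[0,0,0],[0,0,0]],[[0,0,0],[0,0,0]],[[0,0,0],[0,0,0]],[[0,0,0.02],[0,0,0]],[[0,0,0.02],[0,0,0]],[[0,0,0.02],[0,0,0]],[[0,0,0.02],[0,0,0]],[[0,0,0.02],[0,0,0]]]' 0.7
python3 -m inch '[[[-0.0231,0.0309,0],[0,0,0]],[[-0.0231,0.0309,0],[0,0,0]],[[-0.0231,0.0309,0],[0,0,0]],[[-0.0231,0.0309,0],[0,0,0]],[[-0.0231,0.0309,0],[0,0,0]],[[-0.0231,0.0309,0],[0,0,0]],[[-0.0231,0.0309,0],[0,0,0]],[[-0.0231,0.0309,0],[0,0,0]],[[-0.0231,0.0309,0],[0,0,0]],[[-0.0231,0.0309,0],[0,0,0]]]' 0.4
python3 -m inch '[[[0,0,-0.012],[0,0,0]],[[0,0,-0.012],[0,0,0]],[[0,0,-0.012],[0,0,0]],[[0,0,-0.012],[0,0,0]],[[0,0,-0.012],[0,0,0]],[[0,0,-0.012],[0,0,0]],[[0,0,-0.012],[0,0,0]],[[0,0,-0.012],[0,0,0]],[[0,0,0],[0,0,0]],[[0,0,0],[0,0,0]]]'
python3 look.py e
```

```text
t: 28.1
ee_pos: [0.6672, -0.2975, 0.0843]
tool_rot: [[0.107, 0.994, 0.002], [0.994, -0.107, -0.001], [-0.0, 0.002, -1.0]]
wrist_force: [1.1, -0.1, -4.0]
gripper_width: 0.018
t: 28.93
ee_pos: [0.6665, -0.2972, 0.1845]
tool_rot: [[0.107, 0.994, 0.0], [0.994, -0.107, -0.0], [0.0, 0.0, -1.0]]
wrist_force: [0.7, 0.1, -0.1]
gripper_width: 0.0252
t: 29.77
ee_pos: [0.4344, 0.0131, 0.1837]
tool_rot: [[0.107, 0.994, 0.001], [0.994, -0.107, -0.001], [-0.0, 0.001, -1.0]]
wrist_force: [0.9, 0.8, -0.2]
gripper_width: 0.0511
t: 30.6
ee_pos: [0.4351, 0.0119, 0.0872]
tool_rot: [[0.107, 0.994, -0.001], [0.994, -0.107, 0.0], [0.0, -0.001, -1.0]]
wrist_force: [0.8, -0.4, 0.3]
gripper_width: 0.0513
knob [ 0.44119327 -0.271945    0.15007687] 149
30.7 [0.43618894 0.01186831 0.08810452] -6.12258974638701 0.0512926334804548
```

View pics/e_t.png

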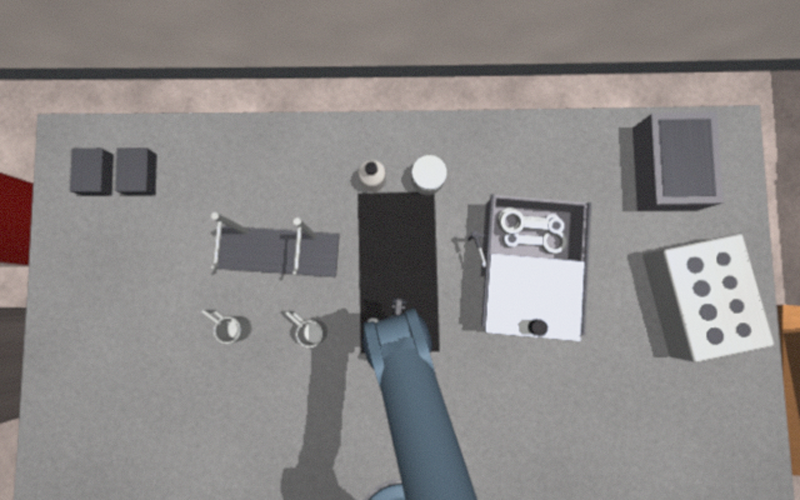

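Three rods are in, with the third on top of the first. Now rod 4.

```bash
python3 -m inch '[[[0,0,-0.01],[0,0,0]],[[0,0,-0.01],[0,0,0]],[[0,0,-0.01],[0,0,0]],[[0,0,-0.01],[0,0,0]],[[0,0,-0.01],[0,0,0]],[[0,0,-0.01],[0,0,0]],[[0,0,-0.01],[0,0,0]],[[0,0,-0.006],[0,0,0]],[[0,0,0],[0,0,0]],[[0,0,0],[0,0,0]]]'
python3 -m inch '[[[0,0,0],[0,0,0]],[[0,0,0],[0,0,0]],[[0,0,0],[0,0,0]],[[0,0,0],[0,0,0]],[[0,0,0],[0,0,0]],[[0,0,0],[0,0,0]],[[0,0,0],[0,0,0]],[[0,0,0],[0,0,0]],[[0,0,0],[0,0,0]],[[0,0,0],[0,0,0]]]' 1 60
python3 -m inch '[[[0,0,0.01],[0,0,0]],[[0,0,0.01],[0,0,0]],[[0,0,0.01],[0,0,0]],[[0,0,0.02],[0,0,0]],[[0,0,0.02],[0,0,0]],[[0,0,0.02],[0,0,0]],[[0,0,0.02],[0,0,0]],[[0,0,0.02],[0,0,0]],[[0,0,0.02],[0,0,0]],[[0,0,0.02],[0,0,0]]]'
python3 -m inch '[[[0.0182,-0.0304,0],[0,0,0]],[[0.0182,-0.0304,0],[0,0,0]],[[0.0182,-0.0304,0],[0,0,0]],[[0.0182,-0.0304,0],[0,0,0]],[[0.0182,-0.0304,0],[0,0,0]],[[0.0182,-0.0304,0],[0,0,0]],[[0.0182,-0.0304,0],[0,0,0]],[[0.0182,-0.0304,0],[0,0,0]],[[0.0182,-0.0304,0],[0,0,0]],[[0.0182,-0.0304,0],[0,0,0]]]'
python3 -m inch '[[[0,0,0],[0,0,0]],[[0,0,0],[0,0,0]],[[0,0,-0.01],[0,0,0]],[[0,0,-0.01],[0,0,0]],[[0,0,-0.01],[0,0,0]],[[0,0,-0.01],[0,0,0]],[[0,0,-0.01],[0,0,0]],[[0,0,0],[0,0,0]],[[0,0,0],[0,0,0]],[[0,0,0],[0,0,0]]]'
```

```text
t: 31.53
ee_pos: [0.435, 0.0119, 0.0108]
tool_rot: [[0.107, 0.994, -0.001], [0.994, -0.107, 0.0], [0.0, -0.001, -1.0]]
wrist_force: [0.6, -0.3, -0.0]
gripper_width: 0.051
t: 32.37
ee_pos: [0.4365, 0.0118, 0.0122]
tool_rot: [[0.107, 0.994, 0.002], [0.994, -0.107, -0.0], [0.0, 0.002, -1.0]]
wrist_force: [0.2, 0.1, 5.5]
gripper_width: 0.0179
t: 33.2
ee_pos: [0.4341, 0.0119, 0.1823]
tool_rot: [[0.106, 0.994, -0.001], [0.994, -0.106, -0.0], [-0.0, -0.001, -1.0]]
wrist_force: [0.2, -0.5, -5.0]
gripper_width: 0.0182
t: 34.03
ee_pos: [0.6168, -0.2934, 0.1809]
tool_rot: [[0.107, 0.994, -0.002], [0.994, -0.107, 0.001], [0.001, -0.002, -1.0]]
wrist_force: [-0.0, -0.1, -4.4]
gripper_width: 0.018
t: 34.87
ee_pos: [0.6177, -0.2923, 0.1315]
tool_rot: [[0.107, 0.994, 0.0], [0.994, -0.107, -0.0], [-0.0, 0.0, -1.0]]
wrist_force: [0.2, -0.5, -3.8]
gripper_width: 0.0179
```

```bash
python3 -m inch '[[[0,0,-0.01],[0,0,0]],[[0,0,-0.01],[0,0,0]],[[0,0,-0.01],[0,0,0]],[[0,0,-0.01],[0,0,0]],[[0,0,-0.007],[0,0,0]],[[0,0,0],[0,0,0]],[[0,0,0],[0,0,0]],[[0,0,0],[0,0,0]],[[0,0,0],[0,0,0]],[[0,0,0],[0,0,0]]]'
python3 -m inch '[[[0,0,0],[0,0,0]],[[0,0,0],[0,0,0]],[[0,0,0],[0,0,0]],[[0,0,0],[0,0,0]],[[0,0,0],[0,0,0]],[[0,0,0.025],[0,0,0]],[[0,0,0.025],[0,0,0]],[[0,0,0.025],[0,0,0]],[[0,0,0.025],[0,0,0]],[[0,0,0.025],[0,0,0]]]' 0.7
python3 -m inch '[[[-0.0176,0.0019,0],[0,0,0]],[[-0.0176,0.0019,0],[0,0,0]],[[-0.0176,0.0019,0],[0,0,0]],[[-0.0176,0.0019,0],[0,0,0]],[[-0.0176,0.0019,0],[0,0,0]],[[-0.0176,0.0019,0],[0,0,0]],[[-0.0176,0.0019,0],[0,0,0]],[[-0.0176,0.0019,0],[0,0,0]],[[-0.0176,0.0019,0],[0,0,0]],[[-0.0176,0.0019,0],[0,0,0]]]' 0
python3 look.py f; python3 - <<'E'
from meas import *
p,d=get_image('top'); A=cloud('top',d).reshape(-1,3); k=sel(A,(.59,.71),(-.40,-.2),(.0,.095)); print(np.percentile(k[:,2],[50,90,99,100]))
cv2.imwrite('pics/f_box.png',cv2.resize(p[140:280,370:490,::-1],None,fx=4,fy=4,interpolation=cv2.INTER_CUBIC))
E
```

```text
t: 35.7
ee_pos: [0.6182, -0.2925, 0.0852]
tool_rot: [[0.107, 0.994, 0.002], [0.994, -0.107, -0.001], [-0.0, 0.002, -1.0]]
wrist_force: [0.6, 0.3, -4.7]
gripper_width: 0.0184
t: 36.53
ee_pos: [0.6174, -0.2921, 0.2107]
tool_rot: [[0.107, 0.994, 0.0], [0.994, -0.107, -0.0], [-0.0, 0.0, -1.0]]
wrist_force: [-1.0, 0.3, -0.9]
gripper_width: 0.0257
t: 37.37
ee_pos: [0.4407, -0.2731, 0.2096]
tool_rot: [[0.107, 0.994, 0.001], [0.994, -0.107, -0.001], [-0.0, 0.001, -1.0]]
wrist_force: [-0.2, 0.0, -0.3]
gripper_width: 0.0851
knob [ 0.44119208 -0.27191681  0.15011786] 149
37.4667 [ 0.43847587 -0.2736166   0.20919495] -6.258218010875482 0.08535997566767863
[0.02668697 0.06389538 0.09384624 0.09496243]
```

View pics/f_box.png

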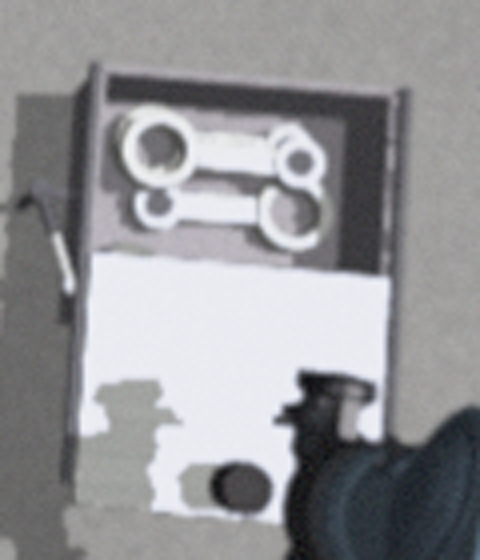

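All four rods are stacked 2x2 in the box, well below the rim. Push the cover home by the knob.

```bash
python3 -m inch '[[[0,0,-0.01],[0,0,0]],[[0,0,-0.01],[0,0,0]],[[0,0,-0.01],[0,0,0]],[[0,0,-0.01],[0,0,0]],[[0,0,-0.01],[0,0,0]],[[0,0,-0.01],[0,0,0]],[[0,0,-0.01],[0,0,0]],[[0,0,-0.01],[0,0,0]],[[0,0,-0.009],[0,0,0]],[[0,0,0],[0,0,0]]]'
python3 -m inch '[[[0,0,0],[0,0,0]],[[0,0,0],[0,0,0]],[[0,0,0],[0,0,0]],[[0,0,0],[0,0,0]],[[0,0,0],[0,0,0]],[[0,0,0],[0,0,0]],[[0,0,0],[0,0,0]],[[0,0,0],[0,0,0]],[[0,0,0],[0,0,0]],[[0,0,0],[0,0,0]]]' 1 40
python3 -m inch '[[[0.0126,-0.0013,0],[0,0,0]],[[0.0126,-0.0013,0],[0,0,0]],[[0.0126,-0.0013,0],[0,0,0]],[[0.0126,-0.0013,0],[0,0,0]],[[0.0126,-0.0013,0],[0,0,0]],[[0.0126,-0.0013,0],[0,0,0]],[[0.0126,-0.0013,0],[0,0,0]],[[0.0126,-0.0013,0],[0,0,0]],[[0.0126,-0.0013,0],[0,0,0]],[[0.0126,-0.0013,0],[0,0,0]]]'
python3 -m inch '[[[0,0,0],[0,0,0]],[[0,0,0],[0,0,0]],[[0,0,0],[0,0,0]],[[0,0,0],[0,0,0]],[[0,0,0],[0,0,0]],[[0,0,0],[0,0,0]],[[0,0,0],[0,0,0]],[[0,0,0],[0,0,0]],[[0,0,0],[0,0,0]],[[0,0,0],[0,0,0]]]'
python3 -m inch '[[[0,0,0],[0,0,0]],[[0,0,0],[0,0,0]],[[0,0,0],[0,0,0]],[[0,0,0],[0,0,0]],[[0,0,0],[0,0,0]],[[0,0,0],[0,0,0]],[[0,0,0.01],[0,0,0]],[[0,0,0.02],[0,0,0]],[[0,0,0.03],[0,0,0]],[[0,0,0.03],[0,0,0]]]' 0
python3 look.py; python3 -c "
from meas import *
p,d=get_image('top');A=cloud('top',d).reshape(-1,3);s,e=get_image('side');B=cloud('side',e).reshape(-1,3)
for Q in(A,B):
  for y in((.15,.29),(.29,.5)): print(cup(Q,(.35,.55),y))"
```

```text
t: 38.35
ee_pos: [0.4398, -0.2724, 0.1178]
tool_rot: [[0.107, 0.994, -0.004], [0.994, -0.107, 0.002], [0.002, -0.004, -1.0]]
wrist_force: [-0.3, 0.7, -0.9]
gripper_width: 0.0855
t: 39.18
ee_pos: [0.4426, -0.2736, 0.1213]
tool_rot: [[0.107, 0.994, 0.002], [0.994, -0.107, -0.001], [-0.001, 0.002, -1.0]]
wrist_force: [0.6, 0.5, 5.2]
gripper_width: 0.0328
t: 40.02
ee_pos: [0.5673, -0.2859, 0.1213]
tool_rot: [[0.107, 0.994, -0.003], [0.994, -0.107, 0.0], [0.0, -0.003, -1.0]]
wrist_force: [-32.4, 4.4, 19.8]
gripper_width: 0.0328
t: 40.85
ee_pos: [0.567, -0.286, 0.1213]
tool_rot: [[0.107, 0.994, -0.001], [0.994, -0.107, 0.0], [0.0, -0.001, -1.0]]
wrist_force: [-1.0, 0.6, 7.1]
gripper_width: 0.0328
t: 41.68
ee_pos: [0.5666, -0.2859, 0.2108]
tool_rot: [[0.107, 0.994, -0.002], [0.994, -0.107, 0.001], [0.001, -0.002, -1.0]]
wrist_force: [0.7, 1.1, 0.1]
gripper_width: 0.0853
knob [ 0.56474512 -0.28428195  0.14982019] 145
41.7833 [ 0.57193364 -0.28769372  0.21806514] -6.1234411875034995 0.08539497596915684
(array([0.43041115, 0.19256373]), np.float64(48.25925410654072), np.float64(5.856797173916111e-05), 167)
(array([0.44065436, 0.36542357]), np.float64(54.63088128251304), np.float64(9.75993597428655e-05), 209)
(array([0.431858  , 0.19432597]), np.float64(48.25043937142343), np.float64(0.00033315199033244285), 536)
(array([0.4415281 , 0.36702803]), np.float64(52.97007597813673), np.float64(0.0002733138589461771), 708)
```

The cover is home (knob at its original x). Now cup A at (0.441, 0.366), handle at 54°: jaws to -36°.

```bash
python3 -m inch '[[[-0.0115,0.0326,0.001],[0,0,-0.0262]],[[-0.0115,0.0326,0.001],[0,0,-0.0262]],[[-0.0115,0.0326,0.001],[0,0,-0.0262]],[[-0.0115,0.0326,0.001],[0,0,-0.0262]],[[-0.0115,0.0326,0.001],[0,0,-0.0262]],[[-0.0115,0.0326,0.001],[0,0,-0.0262]],[[-0.0115,0.0326,0.001],[0,0,-0.0262]],[[-0.0115,0.0326,0.001],[0,0,-0.0262]],[[-0.0115,0.0326,0.001],[0,0,-0.0262]],[[-0.0115,0.0326,0.001],[0,0,-0.0262]]]' 0
python3 -m inch '[[[-0.001,0.0326,0],[0,0,-0.0262]],[[-0.001,0.0326,0],[0,0,-0.0262]],[[-0.001,0.0326,0],[0,0,-0.0262]],[[-0.001,0.0326,0],[0,0,-0.0262]],[[-0.001,0.0326,0],[0,0,-0.0262]],[[-0.001,0.0326,0],[0,0,-0.0262]],[[-0.001,0.0326,0],[0,0,-0.0262]],[[-0.001,0.0326,0],[0,0,-0.0262]],[[-0.001,0.0326,0],[0,0,-0.0262]],[[-0.001,0.0326,0],[0,0,-0.0262]]]'
python3 -m inch '[[[0,0,-0.01],[0,0,0]],[[0,0,-0.01],[0,0,0]],[[0,0,-0.01],[0,0,0]],[[0,0,-0.01],[0,0,0]],[[0,0,-0.01],[0,0,0]],[[0,0,-0.01],[0,0,0]],[[0,0,-0.01],[0,0,0]],[[0,0,0],[0,0,0]],[[0,0,0],[0,0,0]],[[0,0,0],[0,0,0]]]'
python3 look.py
```

```text
t: 42.72
ee_pos: [0.4503, 0.0409, 0.2191]
tool_rot: [[0.362, 0.932, -0.003], [0.932, -0.362, -0.0], [-0.001, -0.002, -1.0]]
wrist_force: [0.5, 0.7, -0.3]
gripper_width: 0.0855
t: 43.55
ee_pos: [0.4414, 0.3662, 0.2187]
tool_rot: [[0.591, 0.807, -0.002], [0.807, -0.591, -0.002], [-0.003, -0.001, -1.0]]
wrist_force: [0.6, 0.1, 0.6]
gripper_width: 0.0856
t: 44.38
ee_pos: [0.4427, 0.366, 0.1506]
tool_rot: [[0.59, 0.807, 0.0], [0.807, -0.59, 0.001], [0.001, 0.0, -1.0]]
wrist_force: [0.3, -0.0, 0.3]
gripper_width: 0.0854
knob [ 0.56473031 -0.28428674  0.14991029] 144
44.4833 [0.44289312 0.36634813 0.15113852] -36.147589942036106 0.08534716920472012
```

```bash
python3 -m inch '[[[-0.001,0,-0.012],[0,0,0]],[[0,0,-0.012],[0,0,0]],[[0,0,-0.012],[0,0,0]],[[0,0,-0.012],[0,0,0]],[[0,0,-0.012],[0,0,0]],[[0,0,-0.012],[0,0,0]],[[0,0,-0.012],[0,0,0]],[[0,0,-0.012],[0,0,0]],[[0,0,-0.01],[0,0,0]],[[0,0,0],[0,0,0]]]'
python3 -m inch '[[[0,0,0],[0,0,0]],[[0,0,0],[0,0,0]],[[0,0,0],[0,0,0]],[[0,0,0],[0,0,0]],[[0,0,0],[0,0,0]],[[0,0,0],[0,0,0]],[[0,0,0],[0,0,0]],[[0,0,0],[0,0,0]],[[0,0,0],[0,0,0]],[[0,0,0],[0,0,0]]]' 1 40
python3 -m inch '[[[0,0,0.015],[0,0,0.054]],[[0,0,0.015],[0,0,0.054]],[[0,0,0.015],[0,0,0.054]],[[0,0,0.015],[0,0,0.054]],[[0,0,0.015],[0,0,0.054]],[[0,0,0.015],[0,0,0.054]],[[0,0,0.015],[0,0,0.054]],[[0,0,0.015],[0,0,0.054]],[[0,0,0.015],[0,0,0.054]],[[0,0,0.011],[0,0,0.054]]]'
python3 -m inch '[[[0,-0.0054,0],[0,0,0]],[[0,-0.0054,0],[0,0,0]],[[0,-0.0054,0],[0,0,0]],[[0,-0.0054,0],[0,0,0]],[[0,-0.0054,0],[0,0,0]],[[0,-0.0054,0],[0,0,0]],[[0,-0.0054,0],[0,0,0]],[[0,-0.0054,0],[0,0,0]],[[0,0,0],[0,0,0]],[[0,0,0],[0,0,0]]]'
python3 - <<'E'
from meas import *
p,d=get_image('top');A=cloud('top',d).reshape(-1,3);s,e=get_image('side');B=cloud('side',e).reshape(-1,3)
save(s,'g_s.png'); o=get_obs(); print(o['ee_pos'],o['gripper_width'])
u=sel(B,(.35,.55),(.35,.44),(.14,.26)); print(len(u),u.min(0),u.max(0))
h=u[u[:,1]>o['ee_pos'][1]+.04]; print('handle',len(h),h.min(0),h.max(0),h.mean(0))
E
```

```text
t: 45.32
ee_pos: [0.4399, 0.3643, 0.0415]
tool_rot: [[0.59, 0.808, -0.004], [0.808, -0.59, -0.003], [-0.005, -0.001, -1.0]]
wrist_force: [-0.3, -1.1, -0.7]
gripper_width: 0.0856
t: 46.15
ee_pos: [0.4421, 0.3665, 0.0452]
tool_rot: [[0.59, 0.807, 0.001], [0.807, -0.59, 0.001], [0.002, 0.0, -1.0]]
wrist_force: [-0.4, 0.2, 5.6]
gripper_width: 0.054
t: 46.98
ee_pos: [0.4408, 0.3647, 0.19]
tool_rot: [[0.088, 0.996, -0.001], [0.996, -0.088, -0.002], [-0.002, -0.001, -1.0]]
wrist_force: [0.5, -0.1, -2.8]
gripper_width: 0.054
t: 47.82
ee_pos: [0.4416, 0.3221, 0.1903]
tool_rot: [[0.092, 0.996, 0.0], [0.996, -0.092, -0.0], [-0.0, 0.0, -1.0]]
wrist_force: [0.1, -0.8, -2.2]
gripper_width: 0.0542
[0.44144126 0.32290988 0.1904561 ] 0.0537914868273668
390 [0.43523176 0.35000104 0.14898709] [0.45211518 0.39260398 0.23429445]
handle 295 [0.44086774 0.36302485 0.16052257] [0.45211518 0.39260398 0.23046351] [0.44590068 0.38321101 0.19856208]
```

View pics/g_s.png

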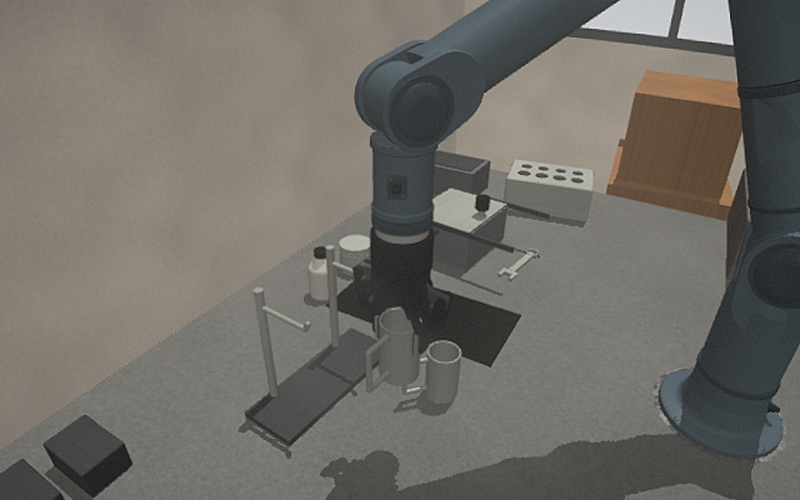

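The cup is held upright with its handle (px 370,365) towards stand +y. Loop centre is about (0.445, 0.369, 0.196) and the tip of hook A is straight ahead. Insert.

```bash
python3 -m inch '[[[0.0168,-0.0013,0],[0,0,0]],[[0.0168,-0.0013,0],[0,0,0]],[[0.0168,-0.0013,0],[0,0,0]],[[0.0168,-0.0013,0],[0,0,0]],[[0.0168,-0.0013,0],[0,0,0]],[[0.0168,-0.0013,0],[0,0,0]],[[0.0168,-0.0013,0],[0,0,0]],[[0.0168,-0.0013,0],[0,0,0]],[[0.0168,-0.0013,0],[0,0,0]],[[0.0168,-0.0013,0],[0,0,0]]]'
python3 -m inch '[[[0,0,0],[0,0,0]],[[0,0,0],[0,0,0]],[[0,0,-0.004],[0,0,0]],[[0,0,-0.004],[0,0,0]],[[0,0,-0.004],[0,0,0]],[[0,0,-0.004],[0,0,0]],[[0,0,-0.004],[0,0,0]],[[0,0,-0.004],[0,0,0]],[[0,0,0],[0,0,0]],[[0,0,0],[0,0,0]]]'
python3 - <<'E'
from meas import *
s,e=get_image('side'); c=s[160:360,170:400]; cv2.imwrite('pics/h_s.png',cv2.resize(c[:,:,::-1],None,fx=3,fy=3,interpolation=cv2.INTER_CUBIC))
E
```

```text
t: 48.75
ee_pos: [0.6102, 0.31, 0.19]
tool_rot: [[0.09, 0.996, -0.0], [0.996, -0.09, 0.0], [0.0, -0.0, -1.0]]
wrist_force: [-0.2, 0.6, -1.7]
gripper_width: 0.0542
t: 49.58
ee_pos: [0.6092, 0.3093, 0.1657]
tool_rot: [[0.091, 0.996, -0.001], [0.996, -0.091, -0.0], [-0.001, -0.001, -1.0]]
wrist_force: [-0.2, -0.2, -2.0]
gripper_width: 0.0539
```

View pics/h_s.png

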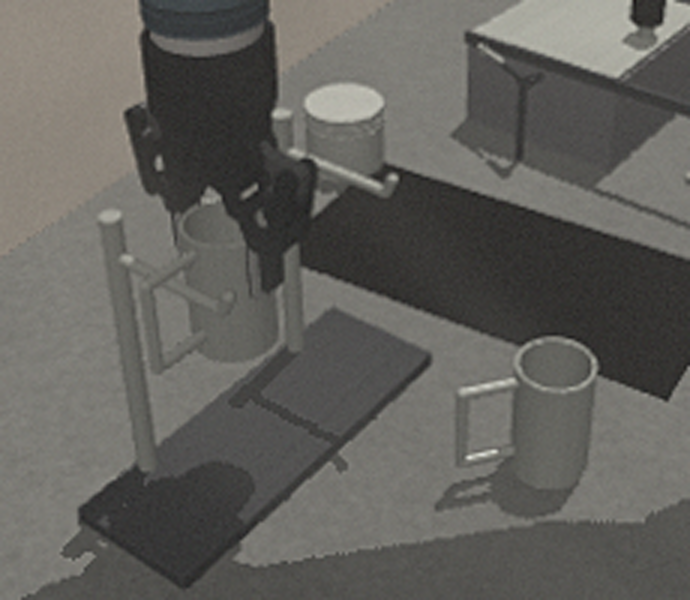

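The hook bar passes through the loop, with the handle's upper bar just above it. Lower 3 mm and release.

```bash
python3 -m inch '[[[0,0,-0.001],[0,0,0]],[[0,0,-0.001],[0,0,0]],[[0,0,-0.001],[0,0,0]],[[0,0,0],[0,0,0]],[[0,0,0],[0,0,0]],[[0,0,0],[0,0,0]],[[0,0,0],[0,0,0]],[[0,0,0],[0,0,0]],[[0,0,0],[0,0,0]],[[0,0,0],[0,0,0]]]'
python3 -m inch '[[[0,0,0],[0,0,0]],[[0,0,0],[0,0,0]],[[0,0,0],[0,0,0]],[[0,0,0],[0,0,0]],[[0,0,0],[0,0,0]],[[0,0,0],[0,0,0]],[[0,0,0.005],[0,0,0]],[[0,0,0.01],[0,0,0]],[[0,0,0.02],[0,0,0]],[[0,0,0.02],[0,0,0]]]' 0
python3 -m inch '[[[0,0,0.02],[0,0,0]],[[0,0,0.02],[0,0,0]],[[0,0,0.02],[0,0,0]],[[-0.02,0,0.01],[0,0,0]],[[-0.02,0,0],[0,0,0]],[[-0.02,-0.01,0],[0,0,0]],[[-0.02,-0.02,0],[0,0,0]],[[-0.02,-0.02,0],[0,0,0]],[[-0.02,-0.02,0],[0,0,0]],[[-0.02,-0.02,0],[0,0,0]]]'
python3 - <<'E'
from meas import *
s,e=get_image('side'); c=s[160:360,170:400]; cv2.imwrite('pics/i_s.png',cv2.resize(c[:,:,::-1],None,fx=3,fy=3,interpolation=cv2.INTER_CUBIC))
E
```

```text
t: 50.47
ee_pos: [0.6095, 0.3096, 0.1633]
tool_rot: [[0.091, 0.996, 0.0], [0.996, -0.091, 0.0], [0.0, 0.0, -1.0]]
wrist_force: [0.5, -0.2, -1.8]
gripper_width: 0.0536
t: 51.3
ee_pos: [0.609, 0.3093, 0.2189]
tool_rot: [[0.091, 0.996, -0.001], [0.996, -0.091, -0.001], [-0.001, -0.001, -1.0]]
wrist_force: [0.2, -0.9, 1.1]
gripper_width: 0.0855
t: 52.13
ee_pos: [0.4684, 0.2194, 0.289]
tool_rot: [[0.09, 0.996, 0.001], [0.996, -0.09, 0.0], [0.0, 0.001, -1.0]]
wrist_force: [0.0, 0.2, 0.6]
gripper_width: 0.0854
```

View pics/i_s.png

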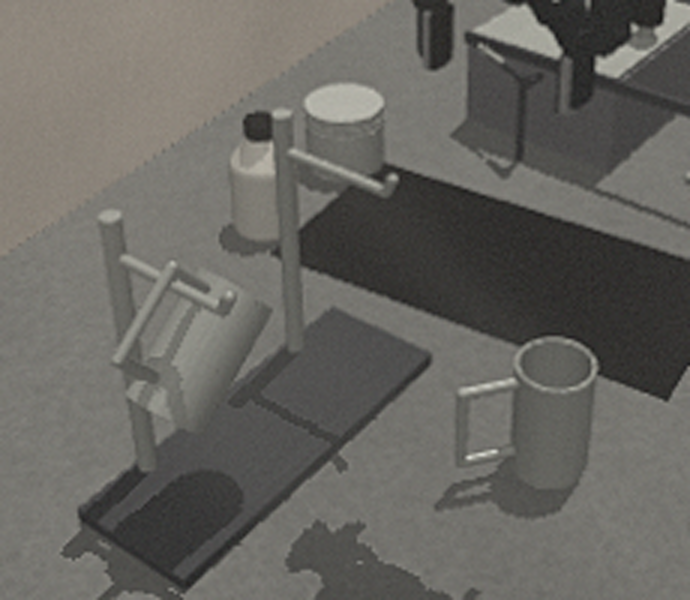

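Cup A hangs on hook A. Now cup B at (0.431, 0.193), jaws to -42°.

```bash
python3 -m inch '[[[-0.0038,-0.0024,-0.012],[0,0,-0.0637]],[[-0.0038,-0.0024,-0.012],[0,0,-0.0637]],[[-0.0038,-0.0024,-0.012],[0,0,-0.0637]],[[-0.0038,-0.0024,-0.012],[0,0,-0.0637]],[[-0.0038,-0.0024,-0.012],[0,0,-0.0637]],[[-0.0038,-0.0024,-0.012],[0,0,-0.0637]],[[-0.0038,-0.0024,-0.012],[0,0,-0.0637]],[[-0.0038,-0.0024,-0.012],[0,0,-0.0637]],[[-0.0038,-0.0024,-0.012],[0,0,-0.0637]],[[-0.0038,-0.0024,-0.012],[0,0,-0.0637]]]'
python3 -m inch '[[[0,0,0],[0,0,0]],[[0,0,0],[0,0,0]],[[0,0,0],[0,0,0]],[[0,0,0],[0,0,0]],[[0,0,0],[0,0,0]],[[0,0,0],[0,0,0]],[[0,0,0],[0,0,0]],[[0,0,0],[0,0,0]],[[0,0,0],[0,0,0]],[[0,0,0],[0,0,0]]]'
python3 look.py
```

```text
t: 53.02
ee_pos: [0.4318, 0.1962, 0.1688]
tool_rot: [[0.667, 0.745, 0.002], [0.745, -0.667, 0.0], [0.002, 0.001, -1.0]]
wrist_force: [0.7, 0.6, -0.9]
gripper_width: 0.0855
t: 53.85
ee_pos: [0.4314, 0.1955, 0.1683]
tool_rot: [[0.665, 0.747, 0.0], [0.747, -0.665, 0.0], [0.0, -0.0, -1.0]]
wrist_force: [-0.2, -0.0, -0.5]
gripper_width: 0.0853
knob [ 0.56470684 -0.28443752  0.14981876] 145
53.95 [0.43135984 0.19552304 0.16820606] -41.70592759963719 0.08566332524243922
```

```bash
python3 -m inch '[[[0,-0.002,-0.013],[0,0,0]],[[0,0,-0.013],[0,0,0]],[[0,0,-0.013],[0,0,0]],[[0,0,-0.013],[0,0,0]],[[0,0,-0.013],[0,0,0]],[[0,0,-0.013],[0,0,0]],[[0,0,-0.013],[0,0,0]],[[0,0,-0.013],[0,0,0]],[[0,0,-0.013],[0,0,0]],[[0,0,-0.006],[0,0,0]]]'
python3 -m inch '[[[0,0,0],[0,0,0]],[[0,0,0],[0,0,0]],[[0,0,0],[0,0,0]],[[0,0,0],[0,0,0]],[[0,0,0],[0,0,0]],[[0,0,0],[0,0,0]],[[0,0,0],[0,0,0]],[[0,0,0],[0,0,0]],[[0,0,0],[0,0,0]],[[0,0,0],[0,0,0]]]' 1 40
python3 -m inch '[[[0,0,0.015],[0,0,0.064]],[[0,0,0.015],[0,0,0.064]],[[0,0,0.015],[0,0,0.064]],[[0,0,0.015],[0,0,0.064]],[[0,0,0.015],[0,0,0.064]],[[0,0,0.015],[0,0,0.064]],[[0,0,0.015],[0,0,0.064]],[[0,0,0.015],[0,0,0.064]],[[0,0,0.015],[0,0,0.064]],[[0,0,0.01],[0,0,0.064]]]'
python3 -m inch '[[[0,-0.003,0],[0,0,0]],[[0,-0.003,0],[0,0,0]],[[0,-0.003,0],[0,0,0]],[[0,-0.003,0],[0,0,0]],[[0,-0.003,0],[0,0,0]],[[0,-0.003,0],[0,0,0]],[[0,-0.003,0],[0,0,0]],[[0,-0.003,0],[0,0,0]],[[0,0,0],[0,0,0]],[[0,0,0],[0,0,0]]]'
python3 - <<'E'
from meas import *
s,e=get_image('side');B=cloud('side',e).reshape(-1,3)
o=get_obs(); print(o['ee_pos'],o['gripper_width'])
u=sel(B,(.35,.53),(.15,.3),(.14,.26))
h=u[u[:,1]>o['ee_pos'][1]+.04]; print('handle',len(h),h.min(0),h.max(0),h.mean(0))
E
```

```text
t: 54.78
ee_pos: [0.4301, 0.1931, 0.043]
tool_rot: [[0.665, 0.747, -0.003], [0.747, -0.665, -0.001], [-0.003, -0.002, -1.0]]
wrist_force: [-0.6, 0.7, -0.7]
gripper_width: 0.0853
t: 55.62
ee_pos: [0.4318, 0.1936, 0.0457]
tool_rot: [[0.665, 0.746, 0.001], [0.746, -0.665, -0.0], [0.0, 0.001, -1.0]]
wrist_force: [0.6, -0.5, 3.9]
gripper_width: 0.0543
t: 56.45
ee_pos: [0.4313, 0.1936, 0.1909]
tool_rot: [[0.084, 0.996, 0.0], [0.996, -0.084, -0.0], [-0.0, 0.0, -1.0]]
wrist_force: [0.2, 0.4, -3.3]
gripper_width: 0.054
t: 57.28
ee_pos: [0.4315, 0.1693, 0.1902]
tool_rot: [[0.088, 0.996, 0.0], [0.996, -0.088, 0.0], [0.0, 0.0, -1.0]]
wrist_force: [1.1, -0.9, -2.2]
gripper_width: 0.0542
[0.43148322 0.16959288 0.19031667] 0.05415066369673953
handle 209 [0.43069432 0.20974219 0.15895088] [0.44116105 0.24088887 0.2286855 ] [0.43530989 0.23134035 0.19648879]
```

```bash
python3 -m inch '[[[0.0165,-0.0014,0],[0,0,0]],[[0.0165,-0.0014,0],[0,0,0]],[[0.0165,-0.0014,0],[0,0,0]],[[0.0165,-0.0014,0],[0,0,0]],[[0.0165,-0.0014,0],[0,0,0]],[[0.0165,-0.0014,0],[0,0,0]],[[0.0165,-0.0014,0],[0,0,0]],[[0.0165,-0.0014,0],[0,0,0]],[[0.0165,-0.0014,0],[0,0,0]],[[0.0165,-0.0014,0],[0,0,0]]]'
python3 -m inch '[[[0,0,0],[0,0,0]],[[0,0,0],[0,0,0]],[[0,0,-0.004],[0,0,0]],[[0,0,-0.004],[0,0,0]],[[0,0,-0.004],[0,0,0]],[[0,0,-0.004],[0,0,0]],[[0,0,-0.004],[0,0,0]],[[0,0,-0.003],[0,0,0]],[[0,0,0],[0,0,0]],[[0,0,0],[0,0,0]]]'
python3 - <<'E'
from meas import *
s,e=get_image('side'); c=s[160:360,170:400]; cv2.imwrite('pics/j_s.png',cv2.resize(c[:,:,::-1],None,fx=3,fy=3,interpolation=cv2.INTER_CUBIC))
E
```

```text
t: 58.17
ee_pos: [0.5973, 0.1555, 0.1899]
tool_rot: [[0.088, 0.996, -0.001], [0.996, -0.088, 0.0], [0.0, -0.001, -1.0]]
wrist_force: [0.5, 0.7, -1.7]
gripper_width: 0.0543
t: 59.0
ee_pos: [0.5962, 0.1554, 0.167]
tool_rot: [[0.088, 0.996, -0.001], [0.996, -0.088, -0.0], [-0.0, -0.001, -1.0]]
wrist_force: [0.9, 0.1, -2.1]
gripper_width: 0.0542
```

View pics/j_s.png

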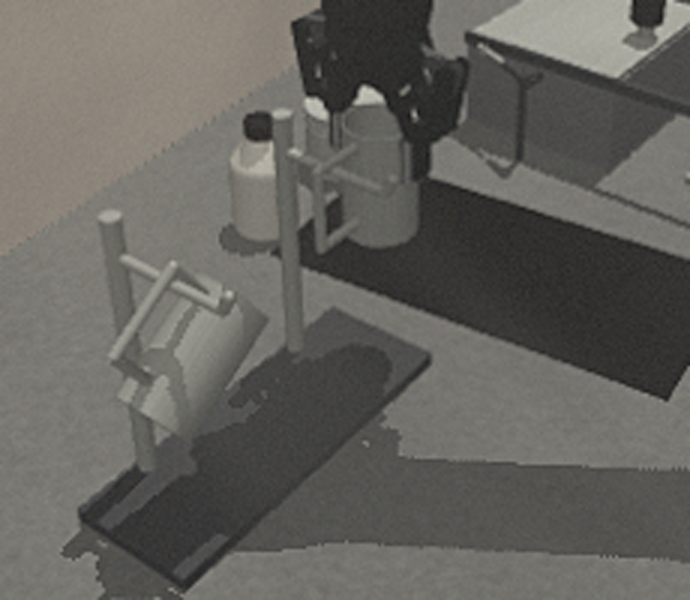

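Cup B's loop is over hook B, ready to set down. Cup A hangs steady. Lower, release, retreat and let it settle.

```bash
python3 -m inch '[[[0,0,-0.001],[0,0,0]],[[0,0,-0.001],[0,0,0]],[[0,0,-0.001],[0,0,0]],[[0,0,0],[0,0,0]],[[0,0,0],[0,0,0]],[[0,0,0],[0,0,0]],[[0,0,0],[0,0,0]],[[0,0,0],[0,0,0]],[[0,0,0],[0,0,0]],[[0,0,0],[0,0,0]]]'
python3 -m inch '[[[0,0,0],[0,0,0]],[[0,0,0],[0,0,0]],[[0,0,0],[0,0,0]],[[0,0,0],[0,0,0]],[[0,0,0],[0,0,0]],[[0,0,0],[0,0,0]],[[0,0,0.005],[0,0,0]],[[0,0,0.01],[0,0,0]],[[0,0,0.02],[0,0,0]],[[0,0,0.02],[0,0,0]]]' 0
python3 -m inch '[[[0,0,0.02],[0,0,0]],[[0,0,0.02],[0,0,0]],[[0,0,0.02],[0,0,0]],[[-0.02,0,0.01],[0,0,0]],[[-0.02,0,0],[0,0,0]],[[-0.02,-0.01,0],[0,0,0]],[[-0.02,-0.03,0],[0,0,0]],[[-0.02,-0.03,0],[0,0,0]],[[-0.02,-0.03,0],[0,0,0]],[[-0.02,-0.03,0],[0,0,0]]]'
python3 -m inch '[[[-0.01,-0.02,0],[0,0,0]],[[-0.01,-0.02,0],[0,0,0]],[[0,-0.02,0],[0,0,0]],[[0,-0.02,0],[0,0,0]],[[0,-0.02,0],[0,0,0]],[[0,0,0],[0,0,0]],[[0,0,0],[0,0,0]],[[0,0,0],[0,0,0]],[[0,0,0],[0,0,0]],[[0,0,0],[0,0,0]]]'
for i in 1 2 3 4 5 6 7 8 9 10 11 12; do python3 -m inch '[[[0,0,0],[0,0,0]],[[0,0,0],[0,0,0]],[[0,0,0],[0,0,0]],[[0,0,0],[0,0,0]],[[0,0,0],[0,0,0]],[[0,0,0],[0,0,0]],[[0,0,0],[0,0,0]],[[0,0,0],[0,0,0]],[[0,0,0],[0,0,0]],[[0,0,0],[0,0,0]]]' >/dev/null; done
python3 - <<'E'
from meas import *
s,e=get_image('side'); cv2.imwrite('pics/k_s.png',cv2.resize(s[:,:,::-1],None,fx=1.25,fy=1.25))
for _ in range(6): s2,_e=get_image('side')
a=s[160:360,170:330].astype(int);b=s2[160:360,170:330].astype(int); print('motion diff',abs(a-b).mean(), (abs(a-b).max(2)>40).sum())
p,d=get_image('top'); A=cloud('top',d).reshape(-1,3); k=sel(A,(.36,.62),(-.32,-.24),(.142,.156)); print('knob',k.mean(0)); print(get_obs()['t'])
q=sel(A,(.38,.7),(-.15,.15),(.015,.05)); print('mat pts',len(q))
E
```

```text
t: 59.88
ee_pos: [0.5964, 0.1556, 0.1643]
tool_rot: [[0.088, 0.996, 0.0], [0.996, -0.088, 0.0], [0.0, 0.0, -1.0]]
wrist_force: [-0.4, 0.8, -1.9]
gripper_width: 0.0539
t: 60.72
ee_pos: [0.5959, 0.1555, 0.22]
tool_rot: [[0.088, 0.996, -0.001], [0.996, -0.088, -0.0], [-0.0, -0.001, -1.0]]
wrist_force: [-0.1, 0.1, 0.5]
gripper_width: 0.0853
t: 61.55
ee_pos: [0.4555, 0.0251, 0.2901]
tool_rot: [[0.086, 0.996, 0.001], [0.996, -0.086, -0.001], [-0.0, 0.001, -1.0]]
wrist_force: [0.5, -0.7, -0.3]
gripper_width: 0.0855
t: 62.38
ee_pos: [0.4366, -0.073, 0.2895]
tool_rot: [[0.085, 0.996, 0.0], [0.996, -0.085, -0.0], [-0.0, 0.0, -1.0]]
wrist_force: [0.1, 0.1, 0.7]
gripper_width: 0.0856
motion diff 2.1626666666666665 0
knob [ 0.56475761 -0.28431682  0.15012062]
72.7833
mat pts 14
```

View pics/k_s.png

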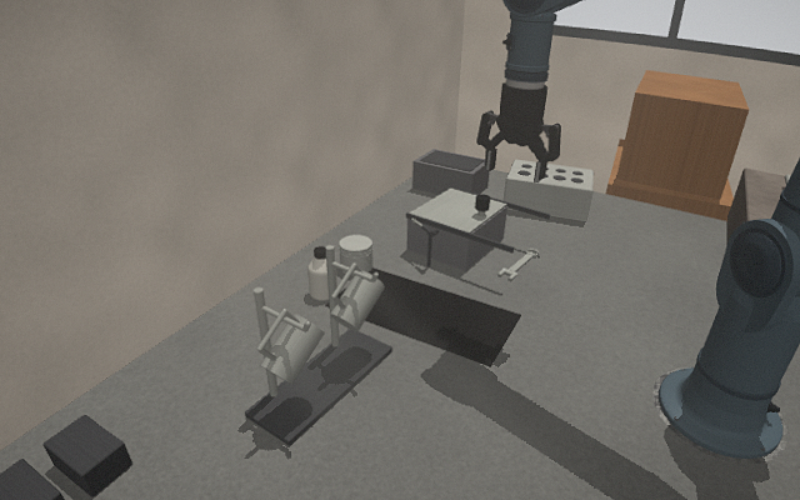

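Both cups hang still on their hooks (px 292,340 and 355,297). The mat is empty, the cover is home and the bystanders are in place, so I'm handing in.

```bash
python3 -c "
from station import *
print(sign_off())"
```

```text
the job is handed in; nothing more can be done
None
```

The job is done and was handed in at about 73 s of the 210 s allowed; `sign_off` gave no verdict.

**What I did:** I pulled the cover open by its knob. I then dropped all four rods into the box, pushed the cover home, and hung cup A on hook a and cup B on hook b.

**Last checks:**
- **Rods:** before closing, the picture showed all four rods stacked 2x2 in the box, about 50 mm high and below the rim. At the end the mat was empty.
- **Cover:** the knob was at x 0.565 m at the end, against 0.563 m measured before opening, so the cover is home within the few mm I can measure.
- **Cups:** both hang still by their handles. Two side pictures 0.3 s apart showed no motion.
- **Bystanders:** by eye, the piston, bottle and wrench are where they were.
- **Robot:** the gripper was clear of everything, at about 0.29 m height.

No check failed. One note: the wrist force showed about 7 N of light contact while I lowered the second rod. It settled correctly beside the first.

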